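# Mark the turned tea caddies in the lever press and box them

## Robot

A 6-joint arm with a two-finger parallel gripper is mounted at the origin on the work surface. World frame = base frame: x ahead of the robot, y to its left, z up, the work surface at z = 0. Lengths are in m, angles in rad, forces in N, time in s.
With the tool pointing down it reaches from about 0.35 to 0.975 m from the base axis. Payload 4.9 kg.
Tool frame: the origin (TCP) lies on the centre line of the jaws, within the pads' length; the fingertips stand 19 mm ahead of it and the grasp point (between the pads) is the TCP; z points along the fingers, y is the line along which they close (so a half turn about z gives the same grasp; the last joint's range is limited). The gripper opens to 85 mm and grips with 20 to 120 N. Pads are 22 mm wide; open, the fingers measure 114 mm over their backs; the gripper's body (76 mm by 85 mm) begins 54 mm behind the grasp point. The pads swing forward as they close: fully open they stand 13 mm farther back than shut.
Start: joints at [1.089, 0.053, 1.613, -0, 1.476, -0.119], TCP at [0.222, 0.584, 0.25] pointing down, gripper open.
Joint ranges: [-3.01, 3.01], [-1.01, 2.22], [0.06, 2.58], [-1.02, 4.17], [0.09, 2.62], [-3.14, 3.14]. Speed limits (rad/s): [2.57, 2.57, 3.14, 3.14, 3.14, 3.14].

## Interface

Orientations are given as a unit quaternion [w, x, y, z].
In Python, from plant import state, grab_frame, ticket, spotter gives the robot as it stands.
- The arm moves only by the tool apply_moves, never from a script. Its argument "series" is a list of rows, each an object of numbers: "jaw": the closure, from 0 (fully open) to 1 (shut); "dx", "dy", "dz": the shift along the tool's x, y, z in mm; "turn": the turn about the tool's z in rad. A call has 1 to 5 rows; each row is the pose to reach, as a shift and turn from the pose commanded when the call began, along the tool's axes at that moment; what a row does not reach only later rows make up. A row lasts 1/12 s, in which the tool goes at most 41.7 mm and 7.16 degrees, less where a joint would pass 70% of its speed; a pose out of reach is approached as far as the arm can. A call with a gripper value outside its range is refused whole. The fingers move at their own pace and stop on an object; the grip force is fixed at half the most. Time passes only in rows, so rows that repeat a pose let the fingers close. It gives the time, the measured TCP pose, the force, the opening and the grip force at its end, in the units of the state.
- state(): the state, without advancing time (a new reading comes with each control period).
- grab_frame(name): name is "scene" or "side" or "wrist"; returns a dict with "pixels" (400x640x3 uint8, red, green, blue), "mtx" (3x3 intrinsics, pixels), "camera_from_world" (4x4, takes a point from world to camera coordinates). Camera axes: x right, y down, z forward; pixel columns grow to the right and rows downward; lengths in m; the calibration is good to about 2 mm. The wrist camera is an equidistant fisheye: a pixel r from the principal point sees the ray r / f radians off the axis. A picture is of the moment at which its call begins. There is no depth.
- ticket.job_done(): hands the job in; it is judged then, once.
Trained networks look in a picture, given as the dict that the camera call returned (one of the last four; its "shot" number tells which), for a name from the list of things; names that differ only in an ending like _2 or _b are one class to them, and where a whole thing is asked for, a point or a joint stands for the part that bears it (a point fixed in the world has none). Each returns a list of dicts, best first, with "conf" (0 to 1); they miss things now and then, are a little off and sometimes report something else, mostly with a low value. They report only what shows in the picture. A call takes as long as a camera call. They do not tell look-alikes from the thing itself.
- spotter.outline_of(picture, target): "region" (400x640 bool, what is visible of it) and "extent" ([left, top, right, bottom] in pixels, round what is visible of it).
The state is a dict: "time": time; "joint_pos": joint angles; "joint_vel": joint speeds; "joint_efforts": joint torques, N m; "tool_pos": TCP position; "tool_rot": TCP orientation; "contact_force": force on the tool from outside, world axes, zero at the start; "ft_torque": the same for the moment, N m; "gripper_width": opening from 0.0 (shut) to 1.0 (fully open); "grasp_force": force on a finger pad.
Only numpy, scipy, OpenCV 4.12 (cv2) and the standard library are available. Lean on these libraries where they do the work, as an engineer would, in place of code of your own. Each camera call takes 0.05 s, during which the arm holds its last target. There are 200 camera calls.

## Task

Put the maker's mark on every wooden tea caddy on the bench, working from the palest wood to the darkest so the stamp stays clean: stand each one upright in the press's cradle, pull the lever all the way to its stop, and ease it slowly back to rest rather than letting it fly. Stand every marked caddy upright on the floor of the plywood box, then lower the box's lid gently until it is shut. Leave the oil bottle, gouge and mallet alone.

Things in the scene. Friction and masses are not known exactly. Their poses are not given: they have to be found in the camera images.
- caddy_pale: turned wooden tea caddy (closed, solid) of pale cream wood: an upright plain cylinder 64 mm in diameter and 60 mm tall, about 130 g. Origin at the centre of its underside, z up along its axis. May be absent in a run.
- caddy_brown: turned wooden tea caddy (closed, solid) of mid red-brown wood: an upright plain cylinder 64 mm in diameter and 60 mm tall, about 130 g. Origin at the centre of its underside, z up along its axis. May be absent in a run.
- caddy_dark: turned wooden tea caddy (closed, solid) of very dark, near-black brown wood: an upright plain cylinder 64 mm in diameter and 60 mm tall, about 130 g. Origin at the centre of its underside, z up along its axis. May be absent in a run.
- press: green marking press, fixed. Base plate 280 x 200 mm (x, y), 22 mm thick; origin under its centre, z up, front = its -x (towards the robot). Front half: open cradle with a steel V block 30 mm tall at the -x side of the seat, opening to +x. Behind the seat a guide block (x 0 to 55 mm, 50 wide, 45 tall above the plate) holds the ram; behind that, the hand lever.
- press_seat (a point): top of the press's base plate, 70 mm in front of its origin, axes as the press's: where the centre of a caddy's underside is when the caddy stands home against both V faces. Set down a few mm off (behind, +x, or sideways), it is pushed home and centred by the ram. Both sides (y) of a seated caddy are free for fingers.
- ram_face (a point): centre of the ram's front face with the maker's stamp (24 mm in diameter, 20 mm above the base plate). At rest 56 mm behind the seat's centre (+x); moves 30 mm to the press's -x per rad of the lever; at the lever's stop it is 33 mm from the seat's centre, so against a seated caddy's wall.
- lever_pivot (a point): the lever's pivot, 85 mm behind the press's origin and 12 mm up; the pivot axis is the press's y
- lever_bar (a point): centre of the red cross bar on top of the lever: a round bar 24 mm in diameter and 110 mm long, along the press's y, 170 mm from the pivot; a steel rod 18 mm thick runs from its middle down to the pivot. Moves with the lever.
- press_lever (a joint): hand lever, rad: 0 at rest, leaning 0.4 back from upright (press's +x); grows as pulled to the press's -x, 0.78 at its stop. Spring return: 3 N at the bar to start, 13 N at the stop; let go there it flies back at 3 to 4 rad/s, within 0.1 rad of rest it returns calmly. Hook it from behind with shut fingers beside the rod, or pinch it from above.
- box: open plywood packing box, fixed to the bench: 150 x 280 mm (its x, y) and 75 mm tall, walls and floor 6 mm. Origin at the centre of its underside, z up. Its lid is hinged on its +x rim (the rim farther from the robot).
- lid (a joint): the box's plywood lid (150 x 280 x 8 mm), rad: 0 shut flat on the rim, 1.57 standing upright, 1.9 leaning back at its stop; starts standing open. A stiff hinge: it stays where it is left, and moves with about 1 to 3 N at its free edge.
- lid_hinge (a point): middle of the lid's hinge line: 75 mm to the box's +x of the box's origin, 75.5 mm up; the hinge axis is the box's y. The lid's inner face lies on the hinge line; the outer face is 8 mm out.
- lid_handle (a point): tip of the brass knob on the lid's outer face, 35 mm off that face, in the middle of its width, 30 mm from its free edge
- oil_bottle: bystander: amber bottle, 64 mm in diameter, 160 mm tall, upright; origin at the centre of its underside
- gouge: bystander: hand tool with a pale handle, 260 mm long, lying along its x
- mallet: bystander: wooden mallet lying along its x, head 80 mm in diameter and 110 mm long, handle 140 mm; origin under the head
Not all that is in view belongs to the job. What is meant by the caddy_dark is not green, pink or purple, and is the smaller of those in its own colour.

How it is judged:
By the outcome, as a careful person would: the job done as asked, in the order asked, and still so for the second after the job is handed in, with the robot touching nothing.
Of caddy_pale, caddy_brown, caddy_dark only 2 to 3 are there at a start; the rules pass over those that are not, and their reading is None.
At some moment in a run one of caddy_pale, caddy_brown, caddy_dark may be knocked a few centimetres aside while the robot is not near it.
It also fails if it takes over 210 s, if anything falls off the work surface, if the arm or the gripper's body presses on something with over 40 N, if the wrist force passes 120 N, or if a joint passes its speed limit or range.

## Working session

There is one attempt and no reset: what is moved stays moved. The work goes in short steps, Python scripts to look and compute and a tool call to move; the robot and the scene stay as the last step left them, time stands still between calls to the robot, and variables do not carry over. Pictures are saved under pics/ and viewed, at most 14 in all, crops included, and the job is handed in when it is done.

Besides the shell and the picture viewer there is one more tool, called after "Call:" as name(argument=value, ...) on one line, values as JSON. apply_moves: Moves the arm, as the interface text tells. Its arguments: {"type":"object","properties":{"series":{"type":"array","items":{"type":"object","properties":{"jaw":{"type":"number"},"dx":{"type":"number"},"dy":{"type":"number"},"dz":{"type":"number"},"turn":{"type":"number"}}}}},"required":["series"]}

```bash
mkdir -p pics; ls; cat > h.py <<'E'
import numpy as np, cv2
from plant import state, grab_frame, ticket, spotter
def save(f,n,crop=None,s=1):
    im=f["pixels"][:,:,::-1]
    if crop: l,t,r,b=crop; im=im[t:b,l:r]
    cv2.imwrite("pics/"+n,cv2.resize(im,None,fx=s,fy=s,interpolation=cv2.INTER_CUBIC))
def ray(f,u,v,fish=False):
    K=np.array(f["mtx"]);T=np.array(f["camera_from_world"])
    x=(u-K[0,2])/K[0,0];y=(v-K[1,2])/K[1,1]
    if fish:
        r=np.hypot(x,y); d=np.array([x/r*np.sin(r),y/r*np.sin(r),np.cos(r)]) if r>1e-9 else np.array([0,0,1.])
    else: d=np.array([x,y,1.])
    R=T[:3,:3]; return -R.T@T[:3,3], R.T@d
def onz(f,u,v,z,fish=False):
    c,d=ray(f,u,v,fish); return c+d*(z-c[2])/d[2]
def proj(f,p,fish=False):
    K=np.array(f["mtx"]);T=np.array(f["camera_from_world"]); c=T[:3,:3]@np.array(p)+T[:3,3]
    if fish:
        th=np.arctan2(np.hypot(c[0],c[1]),c[2]); k=th/np.hypot(c[0],c[1]); return K[0,0]*c[0]*k+K[0,2],K[1,1]*c[1]*k+K[1,2]
    return K[0,0]*c[0]/c[2]+K[0,2],K[1,1]*c[1]/c[2]+K[1,2]
E
python3 - <<'E'
from h import *
for n in ("scene","side"):
    f=grab_frame(n); save(f,n+"0.png"); print(n,np.round(f["mtx"],1).tolist(),np.round(f["camera_from_world"],3).tolist())
    for t in ("caddy_pale","caddy_brown","caddy_dark","press","lever_bar","box","lid","oil_bottle","mallet","gouge"):
        print(t,[(round(r["conf"],2),[int(x) for x in r["extent"]]) for r in spotter.outline_of(f,t)][:4])
print(state())
E
```

```text
pics
scene [[474.2, 0.0, 309.7], [0.0, 474.2, 202.6], [0.0, 0.0, 1.0]] [[-0.543, 0.84, 0.003, 0.32], [0.679, 0.441, -0.587, -0.318], [-0.495, -0.316, -0.809, 1.397], [0.0, 0.0, 0.0, 1.0]]
caddy_pale []
caddy_brown [(0.78, [304, 192, 331, 230])]
caddy_dark [(0.8, [324, 171, 350, 208]), (0.75, [247, 212, 284, 261]), (0.65, [316, 118, 350, 166]), (0.64, [371, 155, 396, 187])]
press [(0.95, [361, 194, 509, 332])]
lever_bar [(0.61, [384, 249, 436, 291])]
box [(0.48, [302, 196, 333, 231])]
lid [(0.87, [142, 102, 268, 180])]
oil_bottle []
mallet [(0.72, [329, 291, 446, 400])]
gouge [(0.95, [144, 202, 206, 280]), (0.74, [144, 98, 271, 176])]
side [[401.4, 0.0, 313.8], [0.0, 401.4, 199.1], [0.0, 0.0, 1.0]] [[0.985, -0.17, 0.014, -0.567], [-0.099, -0.638, -0.763, 0.166], [0.139, 0.751, -0.646, 0.837], [0.0, 0.0, 0.0, 1.0]]
caddy_pale [(0.5, [224, 220, 410, 399])]
caddy_brown [(0.58, [282, 229, 315, 267])]
caddy_dark [(0.95, [194, 213, 223, 250]), (0.83, [336, 223, 383, 283]), (0.76, [311, 195, 340, 229]), (0.72, [245, 228, 271, 265])]
press [(0.71, [204, 114, 322, 200]), (0.27, [391, 179, 420,
[... 307 characters left out ...]
1.1, 'joint_pos': array([ 1.08900950e+00,  5.27087912e-02,  1.61292626e+00, -1.01803409e-05,
        1.47602390e+00, -1.19061006e-01]), 'joint_vel': array([0.00045116, 0.00013382, 0.00312045, 0.00176073, 0.00062223,
       0.00081418]), 'joint_efforts': array([-7.85299853e-04, -3.93703508e+01, -3.70467031e+01, -1.64763551e-04,
        4.70871419e-04,  1.60630157e-05]), 'tool_pos': array([0.22178604, 0.58428691, 0.25028242]), 'tool_rot': array([-4.96820969e-06,  1.80369825e-01,  9.83598864e-01, -3.31604151e-05]), 'contact_force': array([-0.14021127,  0.21961063,  0.08633045]), 'ft_torque': array([-0.06064519,  0.00451165, -0.03060654]), 'grasp_force': 0.0, 'gripper_width': 1.0012289636730087}
```

View pics/scene0.png

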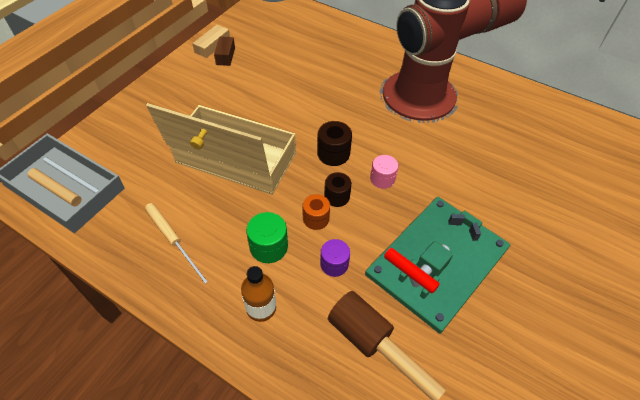

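View pics/side0.png

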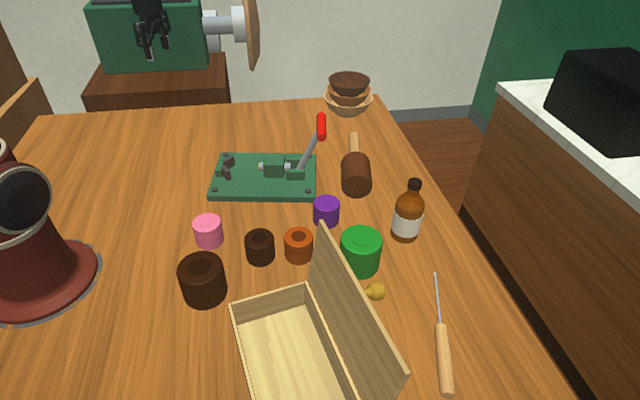

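The scene view shows no pale caddy. The brown one is at (316,211). There are two near-black ones, at (338,189), small, and (334,143), large. The green (267,237), pink (384,171) and purple (335,258) ones are look-alikes. The side view agrees: brown at (298,245), small dark at (259,247), large dark at (202,280). caddy_dark should be the smaller near-black one, so I'll check sizes and an enlarged crop.

```bash
cat >> h.py <<'E'
from scipy.optimize import least_squares
def cyl(p,r,h,n=36):
    a=np.linspace(0,2*np.pi,n,endpoint=False); return [[p[0]+r*np.cos(t),p[1]+r*np.sin(t),z] for z in (0,h) for t in a]
def ext(f,pts,fish=False):
    q=np.array([proj(f,p,fish) for p in pts]); return np.r_[q.min(0),q.max(0)]
def fit(obs,fs=False,z0=0.0):
    # obs: list of (frame, extent, fish)
    def res(v):
        r,h=(v[2],v[3]) if fs else (.032,.06)
        return np.concatenate([ext(f,[[a,b,c+z0] for a,b,c in cyl(v,r,h)],k)-np.array(e) for f,e,k in obs])
    f,e,k=obs[0]; p=onz(f,(e[0]+e[2])/2,(e[1]+e[3])/2,z0+.03,k)
    s=least_squares(res,[p[0],p[1]]+([.032,.06] if fs else []),x_scale=.01,loss='soft_l1'); return s.x,np.abs(s.fun).max()
E
python3 - <<'E'
from h import *
fs=grab_frame("scene"); fd=grab_frame("side"); save(fs,"c1.png",(290,100,520,340),2.5); save(fd,"c2.png",(150,100,460,400),1.9)
save(fs,"c3.png",(120,80,320,220),3.5)
S={"brown":((304,192,331,230),(282,229,315,267)),"darkS":((324,171,350,208),(245,228,271-0,265)),"darkL":((316,118,350,166),None)}
for n in ("caddy_brown","caddy_dark"):
    A=spotter.outline_of(fs,n);B=spotter.outline_of(fd,n)
    print(n,[(round(r["conf"],2),np.array(r["extent"]).tolist(),r["region"].sum()) for r in A+B])
for n,a,b in (("brown",(304,192,331,230),(282,229,315,267)),("dark",(324,171,351,208),(245,228,275,266)),("big",(316,121,352,166),(177,249,228,308))):
    for k in (True,False): x,e=fit([(fs,a,False),(fd,b,False)],k); print(n,np.round(x,3),round(e,1))
E
```

```text
caddy_brown [(0.65, [299.8, 192.1, 333.1, 233.7], np.int64(835)), (0.6, [283.2, 227.1, 314.1, 266.2], np.int64(937)), (0.26, [206.9, 111.7, 323.7, 200.0], np.int64(5519))]
caddy_dark [(0.98, [319.6, 237.8, 351.6, 279.0], np.int64(957)), (0.85, [323.5, 171.2, 349.1, 207.6], np.int64(784)), (0.85, [248.2, 211.5, 288.4, 260.5], np.int64(1726)), (0.78, [317.1, 118.7, 352.7, 166.2], np.int64(1351)), (0.77, [370.9, 155.1, 399.2, 189.8], np.int64(766)), (0.92, [245.6, 230.5, 273.2, 266.8], np.int64(1037)), (0.88, [311.7, 197.4, 342.7, 231.8], np.int64(762)), (0.83, [192.1, 212.4, 221.5, 250.5], np.int64(916)), (0.71, [338.7, 225.9, 383.5, 280.3], np.int64(1743)), (0.62, [176.3, 252.4, 226.4, 309.1], np.int64(2338))]
brown [ 0.535 -0.019  0.034  0.051] 3.0
brown [ 0.535 -0.019] 3.3
dark [ 0.455 -0.008  0.031  0.059] 1.8
dark [ 0.455 -0.009] 1.4
big [ 0.339 -0.088  0.042  0.082] 1.4
big [ 0.33 -0.09] 12.4
```

View pics/c1.png

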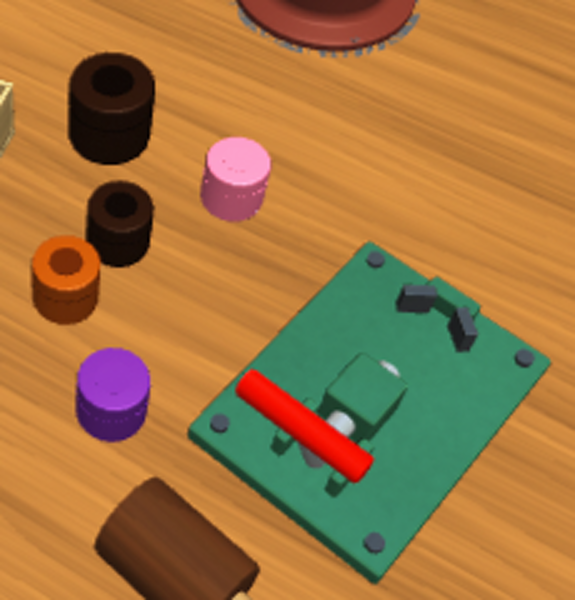

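View pics/c2.png

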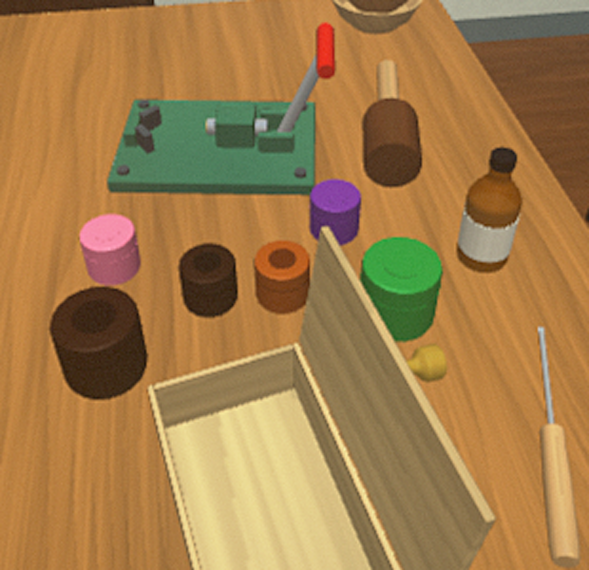

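View pics/c3.png

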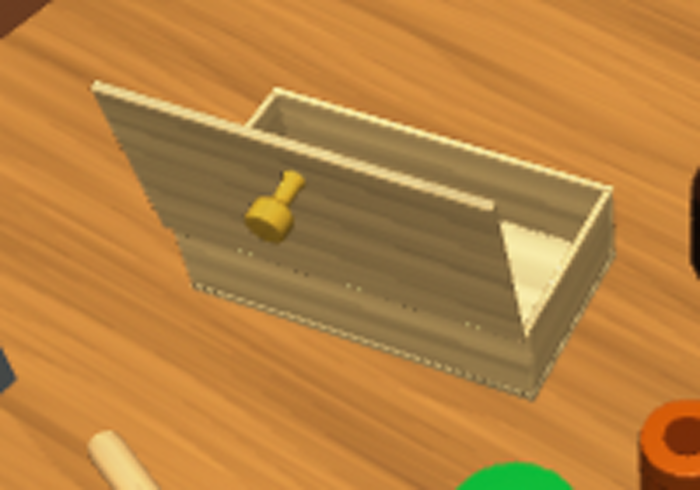

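Brown (65,280 in the scene crop) and the small near-black (120,223) have the caddy size: fit r 31 to 34, h 51 to 59 mm. The large dark one (112,107) fits r 42, h 82, so it's a decoy. Therefore: brown first, then small dark, and pale is absent. Next I'll fit the press and box from the corners.

```bash
python3 - <<'E'
from h import *
fs=grab_frame("scene"); fd=grab_frame("side"); 
def rig(v,p): c,s=np.cos(v[2]),np.sin(v[2]); return [v[0]+c*p[0]-s*p[1],v[1]+s*p[0]+c*p[1],p[2]]
P=[(fs,(437.6,197.2),(-.14,-.1,.022)),(fs,(509.6,244.4),(-.14,.1,.022)),(fs,(440.8,328),(.14,.1,.022)),(fs,(366,272.8),(.14,-.1,.022)),
(fd,(222,153.2),(-.14,.1,.022)),(fd,(315.8,153.7),(.14,.1,.022)),(fd,(316.3,196.8),(.14,-.1,.022)),(fd,(207.9,196.8),(-.14,-.1,.022))]
B=[(fs,(198.6,105.7),(-.075,-.14,.075)),(fs,(294.6,133.7),(-.075,.14,.075)),(fs,(272.9,193.4),(.075,.14,0)),(fs,(175.1,161.4),(.075,-.14,0)),
(fd,(230,304.2),(-.075,.14,.075)),(fd,(306.3,282.6),(.075,.14,.075))]
for n,L,x0 in (("press",P,(.6,.2,0)),("box",B,(.5,-.3,0))):
    s=least_squares(lambda v:np.concatenate([np.array(proj(f,rig(v,p)))-q for f,q,p in L]),x0,loss='soft_l1'); print(n,np.round(s.x,4),np.round(s.fun,1))
    b=s.x
# lid angle
def lp(a,y,t=0): return (.075-.15*np.cos(a)+t*np.sin(a)*1, y, .0755+.15*np.sin(a)+t*np.cos(a))
for a in np.arange(1.4,1.95,.1):
    print(round(a,2),np.round(proj(fs,rig(b,lp(a,.14))),0),np.round(proj(fs,rig(b,lp(a,-.14))),0),np.round(proj(fd,rig(b,lp(a,.14))),0))
# fisheye wrist
w=grab_frame("wrist"); save(w,"w0.png"); print(np.round(w["mtx"],1).tolist(),np.round(w["camera_from_world"],3).tolist())
E
```

```text
press [ 0.4886  0.2734 -0.173 ] [-1.8 -1.3  0.5 -0.2  0.1  4.3 -2.8 -1.3 -1.4 -2.   0.8 -1.3  0.5 -0.6
 -1.4 -1.9]
box [ 0.4863 -0.3011  0.1814] [-0.6 -2.2 -0.1 -0.9 -1.8  1.  -0.9  0.1 -3.7 -1.3  0.1 -2.4]
1.4 [270. 123.] [158.  89.] [292. 226.]
1.5 [267. 127.] [154.  92.] [300. 223.]
1.6 [263. 131.] [150.  96.] [309. 221.]
1.7 [260. 136.] [146. 101.] [318. 220.]
1.8 [257. 142.] [143. 106.] [326. 219.]
1.9 [254. 148.] [140. 112.] [334. 219.]
[[309.7, 0.0, 320.0], [0.0, 309.7, 199.5], [0.0, 0.0, 1.0]] [[0.356, 0.934, -0.001, -0.625], [0.901, -0.343, 0.267, -0.034], [0.249, -0.096, -0.964, 0.379], [0.0, 0.0, 0.0, 1.0]]
```

```bash
cat >> h.py <<'E'
from scipy.spatial.transform import Rotation as Rn
def R_():
    q=state()["tool_rot"]; return Rn.from_quat([q[1],q[2],q[3],q[0]]).as_matrix()
def to(x,y,z,phi=None):
    s=state(); R=R_(); d=R.T@(np.array([x,y,z])-s["tool_pos"])*1e3
    yaw=np.arctan2(R[1,1],R[0,1]); t=0 if phi is None else -((phi-yaw+np.pi/2)%np.pi-np.pi/2)
    print("t=%.1f"%s["time"],"tcp",np.round(s["tool_pos"],4),"yaw %.3f"%yaw,"-> dx %.1f dy %.1f dz %.1f turn %.3f"%(*d,t))
PR=[.4886,.2734,-.173]; BX=[.4863,-.3011,.1814]
def rig(v,p): c,s=np.cos(v[2]),np.sin(v[2]); return [v[0]+c*p[0]-s*p[1],v[1]+s*p[0]+c*p[1],p[2]]
E
python3 -c "
from h import *
to(.505,-.015,.26,np.pi/2-.173)"
```

```text
t=1.6 tcp [0.2218 0.5843 0.2503] yaw 1.208 -> dx -477.5 dy -459.8 dz -9.7 turn -0.190
```

Call:
apply_moves(series=[{"dx": -140,"dy": -135,"dz": -10},{"dx": -140,"dy": -135,"dz": -10},{"dx": -140,"dy": -135,"dz": -10},{"dx": -140,"dy": -135,"dz": -10},{"dx": -140,"dy": -135,"dz": -10}])

```text
invalid input at $.series[0]: expected keys jaw, dx, dy, dz, turn
```

Call:
apply_moves(series=[{"dx": -140,"dy": -135},{"dx": -140,"dy": -135},{"dx": -140,"dy": -135},{"dx": -140,"dy": -135},{"dx": -140,"dy": -135}])

```text
invalid input at $.series[0]: expected keys jaw, dx, dy, dz, turn
```

Call:
apply_moves(series=[{"dx": -140,"dy": -135},{"dx": -140,"dy": -135},{"dx": -140,"dy": -135},{"dx": -140,"dy": -135},{"dx": -140,"dy": -135}])

```text
invalid input at $.series[0]: expected keys jaw, dx, dy, dz, turn
```

Call:
apply_moves(series=[{"dx": -57,"dy": -55,"turn": -0.1},{"dx": -57,"dy": -55,"turn": -0.19},{"dx": -57,"dy": -55,"turn": -0.19},{"dx": -57,"dy": -55,"turn": -0.19}])

```text
invalid input at $.series[0]: expected keys jaw, dx, dy, dz, turn
```

```bash
python3 - <<'E'
from h import *
w=grab_frame("wrist"); save(w,"w1.png")
for n in ("caddy_brown","caddy_dark"):
    for r in spotter.outline_of(w,n):
        try: x,e=fit([(w,r["extent"],True)],True); x2,e2=fit([(w,r["extent"],True)])
        except Exception as ex: continue
        print(n,round(r["conf"],2),[int(a) for a in r["extent"]],np.round(x,3),round(e,1),np.round(x2,3),round(e2,1), r["region"].sum(), w["pixels"][r["region"]].mean(0).astype(int))
to(.535,-.019,.15,np.pi/2-.173)
E
```

```text
caddy_dark 0.8 [25, 317, 69, 370] [ 0.362 -0.185  0.08  -0.   ] 0.6 [ 0.331 -0.078] 12.4 1467 [20 10  6]
caddy_dark 0.63 [65, 316, 89, 344] [ 0.34  -0.002  0.035 -0.   ] 0.4 [0.335 0.01 ] 14.3 277 [173  96 122]
t=1.7 tcp [0.2218 0.5843 0.2503] yaw 1.208 -> dx -506.9 dy -452.9 dz 100.3 turn -0.190
```

View pics/w1.png

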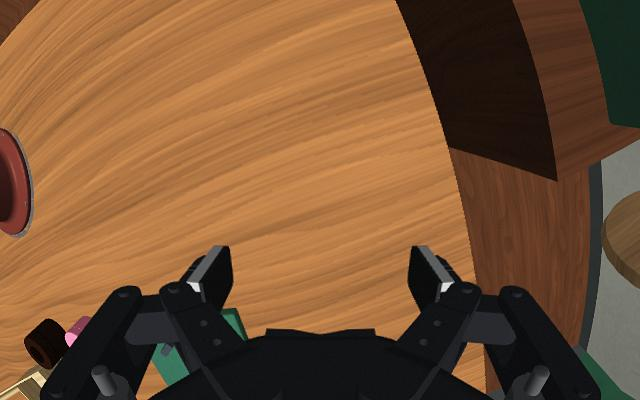

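The wrist view shows bare bench, with the press at the bottom (200,350). The moves were refused because every key is required, so I'll resend them.

Call:
apply_moves(series=[{"dx": -140,"dy": -135,"dz": -10,"turn": 0,"jaw": 0},{"dx": -140,"dy": -135,"dz": -10,"turn": 0,"jaw": 0},{"dx": -140,"dy": -135,"dz": -10,"turn": 0,"jaw": 0},{"dx": -140,"dy": -135,"dz": -10,"turn": 0,"jaw": 0},{"dx": -140,"dy": -135,"dz": -10,"turn": 0,"jaw": 0}])

```text
time: 2.12
tool_pos: [0.3056, 0.4059, 0.2605]
tool_rot: [0.0, 0.181, 0.984, -0.0]
contact_force: [0.4, 1.2, 0.1]
gripper_width: 1.001
grasp_force: 0.0
```

Call:
apply_moves(series=[{"dx": -140,"dy": -135,"dz": 0,"turn": 0,"jaw": 0},{"dx": -140,"dy": -135,"dz": 0,"turn": 0,"jaw": 0},{"dx": -140,"dy": -135,"dz": 0,"turn": 0,"jaw": 0},{"dx": -140,"dy": -135,"dz": 0,"turn": 0,"jaw": 0},{"dx": -140,"dy": -135,"dz": 0,"turn": 0,"jaw": 0}])

```text
time: 2.53
tool_pos: [0.3886, 0.2298, 0.2606]
tool_rot: [0.001, 0.181, 0.983, -0.0]
contact_force: [-0.5, 1.0, 0.4]
gripper_width: 1.004
grasp_force: 0.0
```

Call:
apply_moves(series=[{"dx": -140,"dy": -135,"dz": 0,"turn": 0,"jaw": 0},{"dx": -140,"dy": -135,"dz": 0,"turn": 0,"jaw": 0},{"dx": -140,"dy": -135,"dz": 0,"turn": 0,"jaw": 0},{"dx": -140,"dy": -135,"dz": 0,"turn": 0,"jaw": 0},{"dx": -140,"dy": -135,"dz": 0,"turn": 0,"jaw": 0}])

```text
time: 2.95
tool_pos: [0.4716, 0.0535, 0.2606]
tool_rot: [0.001, 0.182, 0.983, -0.0]
contact_force: [-0.4, -0.1, 0.1]
gripper_width: 0.998
grasp_force: 0.0
```

Call:
apply_moves(series=[{"dx": -57,"dy": -55,"dz": 0,"turn": -0.1,"jaw": 0},{"dx": -57,"dy": -55,"dz": 0,"turn": -0.19,"jaw": 0},{"dx": -57,"dy": -55,"dz": 0,"turn": -0.19,"jaw": 0},{"dx": -57,"dy": -55,"dz": 0,"turn": -0.19,"jaw": 0}])

```text
time: 3.28
tool_pos: [0.5049, -0.0167, 0.2602]
tool_rot: [-0.0, 0.088, 0.996, 0.0]
contact_force: [0.7, 0.0, -0.7]
gripper_width: 1.0
grasp_force: 0.0
```

```bash
cat > look.py <<'E'
from h import *
import sys
w=grab_frame("wrist"); save(w,sys.argv[1])
for n in ("caddy_brown","caddy_dark"):
    for r in spotter.outline_of(w,n):
        try: x,e=fit([(w,r["extent"],True)],True); x2,e2=fit([(w,r["extent"],True)])
        except Exception as ex: continue
        print(n,round(r["conf"],2),[int(a) for a in r["extent"]],np.round(x,3),round(e,1),np.round(x2,3),round(e2,1), w["pixels"][r["region"]].mean(0).astype(int))
E
python3 look.py w1.png; python3 -c "
from h import *
to(.535,-.019,.15,np.pi/2-.173)"
```

```text
caddy_brown 0.93 [293, 169, 353, 235] [ 0.538 -0.019  0.033  0.057] 0.0 [ 0.537 -0.019] 0.7 [163  78  34]
caddy_dark 0.86 [382, 216, 440, 277] [0.621 0.083 0.034 0.044] 0.0 [0.616 0.081] 2.0 [ 90  37 119]
caddy_dark 0.77 [265, 257, 338, 331] [ 0.668 -0.071  0.048  0.042] 0.0 [ 0.656 -0.06 ] 16.9 [ 33 124  49]
caddy_dark 0.68 [329, 0, 391, 54] [0.334 0.065 0.038 0.   ] 0.8 [0.348 0.055] 7.7 [212 151 179]
caddy_dark 0.66 [288, 99, 349, 160] [ 0.455 -0.009  0.038  0.004] 0.4 [ 0.453 -0.009] 0.4 [63 44 35]
caddy_dark 0.56 [181, 0, 273, 87] [ 0.336 -0.091  0.046  0.067] 0.0 [ 0.325 -0.087] 19.9 [39 23 17]
t=3.4 tcp [ 0.5042 -0.0143  0.2602] yaw 1.399 -> dx -31.2 dy 0.6 dz 110.2 turn 0.001
```

View pics/w1.png

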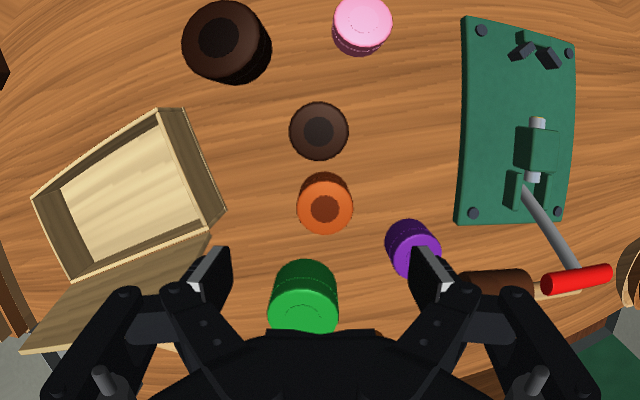

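Wrist view: brown at (325,207), small dark at (319,131), large dark at (226,42), box at left, press at right. The positions agree with the fits, so I'll pick brown.

Call:
apply_moves(series=[{"dx": -33,"dy": 1,"dz": 40,"turn": 0,"jaw": 0},{"dx": -33,"dy": 1,"dz": 80,"turn": 0,"jaw": 0},{"dx": -33,"dy": 1,"dz": 120,"turn": 0,"jaw": 0},{"dx": -33,"dy": 1,"dz": 150,"turn": 0,"jaw": 0},{"dx": -33,"dy": 1,"dz": 150,"turn": 0,"jaw": 0}])

```text
time: 3.85
tool_pos: [0.531, -0.0173, 0.1018]
tool_rot: [-0.008, 0.085, 0.996, 0.001]
contact_force: [-2.1, 0.2, -0.7]
gripper_width: 1.002
grasp_force: 0.0
```

Call:
apply_moves(series=[{"dx": 0,"dy": 0,"dz": 20,"turn": 0,"jaw": 0},{"dx": 0,"dy": 0,"dz": 40,"turn": 0,"jaw": 0},{"dx": 0,"dy": 0,"dz": 60,"turn": 0,"jaw": 0},{"dx": 0,"dy": 0,"dz": 75,"turn": 0,"jaw": 0},{"dx": 0,"dy": 0,"dz": 75,"turn": 0,"jaw": 0}])

```text
time: 4.27
tool_pos: [0.5358, -0.0185, 0.0343]
tool_rot: [-0.002, 0.086, 0.996, 0.0]
contact_force: [-0.9, 0.9, -0.2]
gripper_width: 1.0
grasp_force: 0.0
```

Call:
apply_moves(series=[{"dx": 0,"dy": 0,"dz": 0,"turn": 0,"jaw": 0.5},{"dx": 0,"dy": 0,"dz": 0,"turn": 0,"jaw": 0.5},{"dx": 0,"dy": 0,"dz": 0,"turn": 0,"jaw": 0.5},{"dx": 0,"dy": 0,"dz": 0,"turn": 0,"jaw": 0.5},{"dx": 0,"dy": 0,"dz": 0,"turn": 0,"jaw": 0.5}])

```text
time: 4.68
tool_pos: [0.5393, -0.0198, 0.0382]
tool_rot: [0.002, 0.086, 0.996, 0.0]
contact_force: [-0.7, 1.1, 6.7]
gripper_width: 0.734
grasp_force: 65.9
```

Call:
apply_moves(series=[{"dx": 0,"dy": 0,"dz": 0,"turn": 0,"jaw": 0.5},{"dx": 0,"dy": 0,"dz": -20,"turn": 0,"jaw": 0.5},{"dx": 0,"dy": 0,"dz": -50,"turn": 0,"jaw": 0.5},{"dx": 0,"dy": 0,"dz": -85,"turn": 0,"jaw": 0.5},{"dx": 0,"dy": 0,"dz": -120,"turn": 0,"jaw": 0.5}])

```text
time: 5.1
tool_pos: [0.5363, -0.0196, 0.1564]
tool_rot: [-0.001, 0.086, 0.996, 0.0]
contact_force: [1.3, 0.6, -1.5]
gripper_width: 0.734
grasp_force: 66.1
```

```bash
python3 - <<'E'
from h import *
print(rig(PR,(-.07,0,.022))); s=state(); print(s["gripper_width"],s["grasp_force"])
p=rig(PR,(-.068,0,0)); to(p[0],p[1],.15,np.pi/2-.173)
E
```

```text
[np.float64(0.4196449050153111), np.float64(0.28544968363288165), 0.022]
0.7343355592588588 66.11307621002197
t=5.1 tcp [ 0.5363 -0.0196  0.1564] yaw 1.398 -> dx 165.4 dy 280.4 dz 6.6 turn 0.000
```

Call:
apply_moves(series=[{"dx": 90,"dy": 150,"dz": -40,"turn": 0,"jaw": 0.5},{"dx": 90,"dy": 150,"dz": -40,"turn": 0,"jaw": 0.5},{"dx": 90,"dy": 150,"dz": -40,"turn": 0,"jaw": 0.5},{"dx": 90,"dy": 150,"dz": -40,"turn": 0,"jaw": 0.5},{"dx": 90,"dy": 150,"dz": -40,"turn": 0,"jaw": 0.5}])

```text
time: 5.52
tool_pos: [0.4729, 0.1473, 0.1975]
tool_rot: [0.001, 0.084, 0.996, 0.001]
contact_force: [0.7, 0.2, -1.6]
gripper_width: 0.737
grasp_force: 66.4
```

Call:
apply_moves(series=[{"dx": 75,"dy": 130,"dz": 0,"turn": 0,"jaw": 0.5},{"dx": 75,"dy": 130,"dz": 0,"turn": 0,"jaw": 0.5},{"dx": 75,"dy": 130,"dz": 0,"turn": 0,"jaw": 0.5},{"dx": 75,"dy": 130,"dz": 0,"turn": 0,"jaw": 0.5},{"dx": 75,"dy": 130,"dz": 0,"turn": 0,"jaw": 0.5}])

```text
time: 5.93
tool_pos: [0.4209, 0.2879, 0.1956]
tool_rot: [-0.0, 0.084, 0.996, 0.001]
contact_force: [0.3, -0.4, -1.9]
gripper_width: 0.735
grasp_force: 66.6
```

```bash
python3 - <<'E'
from h import *
w=grab_frame("wrist"); im=w["pixels"].copy()
for p in [(x,y,.022) for x in (-.14,.14) for y in (-.1,.1)]+[(-.07,0,.022)]:
    u=proj(w,rig(PR,p),True); print(p,np.round(u,1))
    if 0<u[0]<640 and 0<u[1]<400: cv2.drawMarker(im,(int(u[0]),int(u[1])),(255,0,255),0,8,1)
cv2.imwrite("pics/w2.png",im[:,:,::-1]); print(state()["tool_pos"])
E
```

```text
(-0.14, -0.1, 0.022) [216.  115.2]
(-0.14, 0.1, 0.022) [419.3 115.6]
(0.14, -0.1, 0.022) [239.7 344.5]
(0.14, 0.1, 0.022) [395.  345.2]
(-0.07, 0, 0.022) [317.3 184. ]
[0.42182202 0.2860289  0.19547242]
```

View pics/w2.png

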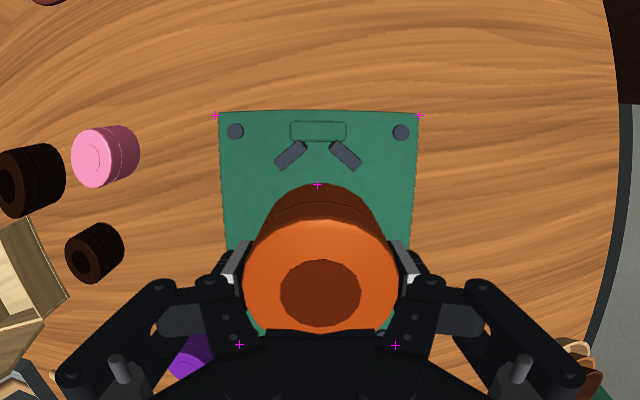

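The box and press are visible. The plate's front corners are at (219,113) and (420,114), against predicted (216,115) and (419,116), so the press is about 2 mm nearer and 1.5 mm further left. Corrected.

```bash
sed -i 's/^PR=\[[^]]*\]/PR=[.4869,.2752,-.173]/' h.py; python3 - <<'E'
from h import *
p=rig(PR,(-.067,0,0)); to(p[0],p[1],.061,np.pi/2-.173)
E
```

```text
t=6.0 tcp [0.4218 0.286  0.1955] yaw 1.402 -> dx 1.1 dy 0.6 dz 134.5 turn 0.004
```

Call:
apply_moves(series=[{"dx": 1,"dy": 0.6,"dz": 30,"turn": 0.004,"jaw": 0.5},{"dx": 1,"dy": 0.6,"dz": 65,"turn": 0.004,"jaw": 0.5},{"dx": 1,"dy": 0.6,"dz": 100,"turn": 0.004,"jaw": 0.5},{"dx": 1,"dy": 0.6,"dz": 115,"turn": 0.004,"jaw": 0.5},{"dx": 1,"dy": 0.6,"dz": 120,"turn": 0.004,"jaw": 0.5}])

```text
time: 6.4
tool_pos: [0.4204, 0.2831, 0.0718]
tool_rot: [-0.002, 0.089, 0.996, -0.002]
contact_force: [-0.4, -0.1, -1.2]
gripper_width: 0.729
grasp_force: 66.6
```

Call:
apply_moves(series=[{"dx": 0,"dy": 0,"dz": 4,"turn": 0,"jaw": 0.5},{"dx": 0,"dy": 0,"dz": 7,"turn": 0,"jaw": 0.5},{"dx": 0,"dy": 0,"dz": 10,"turn": 0,"jaw": 0.5},{"dx": 0,"dy": 0,"dz": 12,"turn": 0,"jaw": 0.5},{"dx": 0,"dy": 0,"dz": 13,"turn": 0,"jaw": 0.5}])

```text
time: 6.82
tool_pos: [0.4225, 0.2854, 0.0631]
tool_rot: [0.001, 0.088, 0.996, 0.0]
contact_force: [0.2, 0.5, -1.6]
gripper_width: 0.729
grasp_force: 66.6
```

Call:
apply_moves(series=[{"dx": 0,"dy": 0,"dz": 0.5,"turn": 0,"jaw": 0.5},{"dx": 0,"dy": 0,"dz": 1,"turn": 0,"jaw": 0.5},{"dx": 0,"dy": 0,"dz": 1,"turn": 0,"jaw": 0.5}])

```text
time: 7.07
tool_pos: [0.422, 0.2853, 0.0615]
tool_rot: [0.0, 0.088, 0.996, 0.0]
contact_force: [-0.6, -0.2, -1.3]
gripper_width: 0.741
grasp_force: 66.6
```

```bash
python3 - <<'E'
from h import *
p=rig(PR,(-.067,0,0)); to(p[0],p[1],.061,np.pi/2-.173); print(state()["contact_force"])
E
```

```text
t=7.1 tcp [0.422  0.2853 0.0615] yaw 1.394 -> dx 1.3 dy 1.2 dz 0.5 turn -0.004
[-0.5588612  -0.22009422 -1.25871384]
```

Call:
apply_moves(series=[{"dx": 0,"dy": 1,"dz": 1,"turn": 0,"jaw": 0.5},{"dx": 0,"dy": 1,"dz": 2,"turn": 0,"jaw": 0.5},{"dx": 0,"dy": 1,"dz": 2,"turn": 0,"jaw": 0.5}])

```text
time: 7.32
tool_pos: [0.4224, 0.2866, 0.0603]
tool_rot: [0.0, 0.088, 0.996, 0.0]
contact_force: [-3.2, -0.5, 4.1]
gripper_width: 0.736
grasp_force: 67.2
```

Call:
apply_moves(series=[{"dx": 0,"dy": 0,"dz": 1,"turn": 0,"jaw": 0.5},{"dx": 0,"dy": 0,"dz": 1,"turn": 0,"jaw": 0.5}])

```text
time: 7.48
tool_pos: [0.4226, 0.2867, 0.0603]
tool_rot: [0.0, 0.088, 0.996, 0.0]
contact_force: [-4.3, -2.1, 10.4]
gripper_width: 0.736
grasp_force: 67.7
```

Call:
apply_moves(series=[{"dx": 0,"dy": 0,"dz": 1,"turn": 0,"jaw": 0.5},{"dx": 0,"dy": 0,"dz": 1,"turn": 0,"jaw": 0.5}])

```text
time: 7.65
tool_pos: [0.4228, 0.2868, 0.0602]
tool_rot: [0.0, 0.088, 0.996, 0.0]
contact_force: [-7.6, -3.5, 15.9]
gripper_width: 0.739
grasp_force: 68.3
```

Call:
apply_moves(series=[{"dx": 0,"dy": 0,"dz": -3,"turn": 0,"jaw": 0.5},{"dx": 0,"dy": 0,"dz": -4,"turn": 0,"jaw": 0.25},{"dx": 0,"dy": 0,"dz": -4,"turn": 0,"jaw": 0.05},{"dx": 0,"dy": 0,"dz": -4,"turn": 0,"jaw": 0},{"dx": 0,"dy": 0,"dz": -4,"turn": 0,"jaw": 0}])

```text
time: 8.07
tool_pos: [0.422, 0.2861, 0.061]
tool_rot: [-0.0, 0.088, 0.996, -0.0]
contact_force: [0.1, -0.3, -0.1]
gripper_width: 0.999
grasp_force: 0.0
```

Call:
apply_moves(series=[{"dx": 0,"dy": 0,"dz": -5,"turn": 0,"jaw": 0},{"dx": 0,"dy": 0,"dz": -40,"turn": 0,"jaw": 0},{"dx": 0,"dy": 0,"dz": -80,"turn": 0,"jaw": 0},{"dx": 0,"dy": 0,"dz": -120,"turn": 0,"jaw": 0},{"dx": 0,"dy": 0,"dz": -160,"turn": 0,"jaw": 0}])

```text
time: 8.48
tool_pos: [0.4216, 0.286, 0.223]
tool_rot: [-0.0, 0.088, 0.996, -0.0]
contact_force: [0.2, 0.6, -0.5]
gripper_width: 0.997
grasp_force: 0.0
```

```bash
python3 - <<'E'
from h import *
w=grab_frame("wrist"); fs=grab_frame("scene")
for f,k in ((w,True),(fs,False)):
  for n in ("caddy_brown","lever_bar"):
    for r in spotter.outline_of(f,n)[:2]:
        print(n,round(r["conf"],2),[int(a) for a in r["extent"]], end=" ")
        if n=="caddy_brown": x,e=fit([(f,r["extent"],k)],False,.022); print(np.round(x,4),round(e,1))
        else: print()
print(rig(PR,(-.07,0,0)), "bar proj", [proj(fs,rig(PR,(.151,y,.169))) for y in (-.055,.055)])
p=rig(PR,(.186,-.03,0)); to(p[0],p[1],.25,np.pi/2-.173)
save(fs,"s2.png",(290,150,520,340),3.4)
E
```

```text
caddy_brown 0.91 [283, 150, 355, 225] [0.4212 0.2854] 1.1
lever_bar 0.74 [310, 301, 325, 332] 
lever_bar 0.73 [0, 315, 57, 389] 
caddy_brown 0.57 [444, 210, 480, 250] [0.4148 0.2913] 0.5
lever_bar 0.84 [386, 247, 440, 288] 
lever_bar 0.37 [327, 294, 445, 399] 
[np.float64(0.4179449050153111), np.float64(0.28724968363288167), 0] bar proj [(np.float64(386.8677082141145), np.float64(252.94083327478197)), (np.float64(436.1782021808411), np.float64(289.5642065725289))]
t=8.8 tcp [0.4213 0.2859 0.2198] yaw 1.394 -> dx -252.5 dy -28.3 dz -30.6 turn -0.004
```

View pics/s2.png

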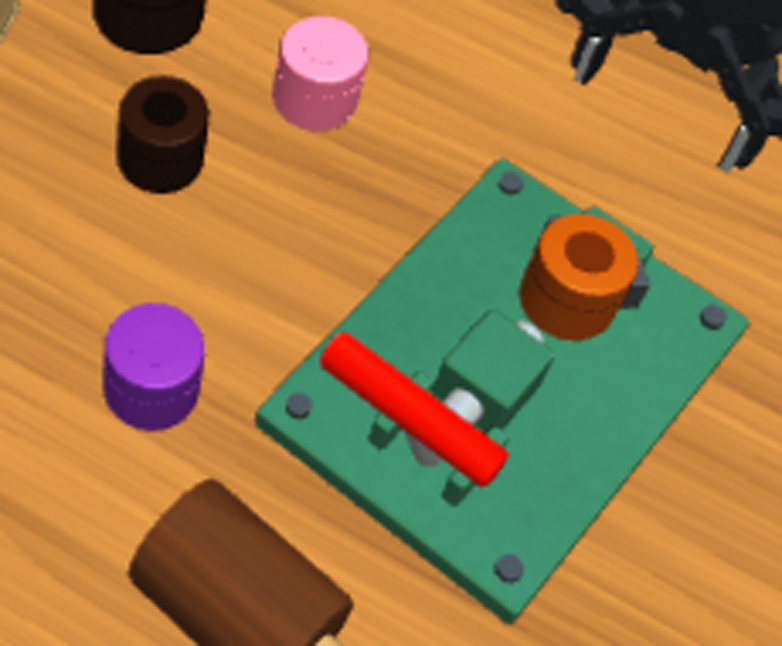

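Brown is upright in the V cradle at (580,275) in the crop, and the red bar's predicted ends match the picture. Next is the lever.

Call:
apply_moves(series=[{"dx": 0,"dy": -15,"dz": -40,"turn": 0,"jaw": 1},{"dx": -10,"dy": -28,"dz": -70,"turn": 0,"jaw": 1},{"dx": -50,"dy": -28,"dz": -70,"turn": 0,"jaw": 1},{"dx": -90,"dy": -28,"dz": -70,"turn": 0,"jaw": 1},{"dx": -130,"dy": -28,"dz": -70,"turn": 0,"jaw": 1}])

```text
time: 9.2
tool_pos: [0.5459, 0.2352, 0.2901]
tool_rot: [-0.001, 0.088, 0.996, -0.0]
contact_force: [0.4, -0.0, 0.6]
gripper_width: 0.299
grasp_force: 0.0
```

Call:
apply_moves(series=[{"dx": -40,"dy": 0,"dz": 0,"turn": 0,"jaw": 1},{"dx": -80,"dy": 0,"dz": 0,"turn": 0,"jaw": 1},{"dx": -120,"dy": 0,"dz": 0,"turn": 0,"jaw": 1},{"dx": -124,"dy": 0,"dz": 0,"turn": 0,"jaw": 1},{"dx": -124,"dy": 0,"dz": 0,"turn": 0,"jaw": 1}])

```text
time: 9.62
tool_pos: [0.668, 0.2127, 0.2861]
tool_rot: [-0.004, 0.089, 0.996, -0.001]
contact_force: [-0.8, 0.9, -0.7]
gripper_width: -0.003
grasp_force: 0.0
```

```bash
python3 - <<'E'
from h import *
p=rig(PR,(.188,-.03,0)); to(p[0],p[1],.174,np.pi/2-.173)
E
```

```text
t=9.6 tcp [0.668  0.2127 0.2861] yaw 1.392 -> dx 0.3 dy 0.7 dz 112.1 turn -0.006
```

Call:
apply_moves(series=[{"dx": 0,"dy": 0,"dz": 35,"turn": 0,"jaw": 1},{"dx": 0,"dy": 0,"dz": 70,"turn": 0,"jaw": 1},{"dx": 0,"dy": 0,"dz": 100,"turn": 0,"jaw": 1},{"dx": 0,"dy": 0,"dz": 112,"turn": 0,"jaw": 1},{"dx": 0,"dy": 0,"dz": 112,"turn": 0,"jaw": 1}])

```text
time: 10.03
tool_pos: [0.6632, 0.2138, 0.1734]
tool_rot: [-0.005, 0.088, 0.996, -0.001]
contact_force: [-0.1, 0.8, 1.0]
gripper_width: -0.002
grasp_force: 0.0
```

Call:
apply_moves(series=[{"dx": 6,"dy": 0,"dz": 0,"turn": 0,"jaw": 1},{"dx": 12,"dy": 0,"dz": 0,"turn": 0,"jaw": 1},{"dx": 18,"dy": 0,"dz": 0,"turn": 0,"jaw": 1},{"dx": 24,"dy": 0,"dz": 0,"turn": 0,"jaw": 1},{"dx": 30,"dy": 0,"dz": 0,"turn": 0,"jaw": 1}])

```text
time: 10.45
tool_pos: [0.6417, 0.2194, 0.1857]
tool_rot: [0.008, 0.088, 0.996, 0.001]
contact_force: [8.6, -0.6, 6.0]
gripper_width: 0.001
grasp_force: 4.2
```

```bash
python3 - <<'E'
from h import *
p=rig(PR,(.045,-.03,0)); to(p[0],p[1],.174,np.pi/2-.173);print(state()["contact_force"])
E
```

```text
t=10.4 tcp [0.6417 0.2194 0.1857] yaw 1.394 -> dx 117.3 dy -2.2 dz 10.0 turn -0.004
[ 8.56798425 -0.63384503  6.02024153]
```

Call:
apply_moves(series=[{"dx": 0,"dy": 0,"dz": 0,"turn": 0,"jaw": 1},{"dx": 0,"dy": 0,"dz": 0,"turn": 0,"jaw": 1}])

```text
time: 10.62
tool_pos: [0.6411, 0.2196, 0.1855]
tool_rot: [0.007, 0.088, 0.996, 0.001]
contact_force: [5.8, -0.8, 4.9]
gripper_width: -0.002
grasp_force: 3.2
```

```bash
python3 - <<'E'
from h import *
p=rig(PR,(.045,-.03,0)); to(p[0],p[1],.174,np.pi/2-.173);print(state()["contact_force"])
fd=grab_frame("side"); save(fd,"d2.png",(190,80,390,210),4)
E
```

```text
t=10.6 tcp [0.6411 0.2196 0.1855] yaw 1.394 -> dx 116.6 dy -2.3 dz 10.0 turn -0.004
[ 5.84166654 -0.79351342  4.92487728]
```

View pics/d2.png

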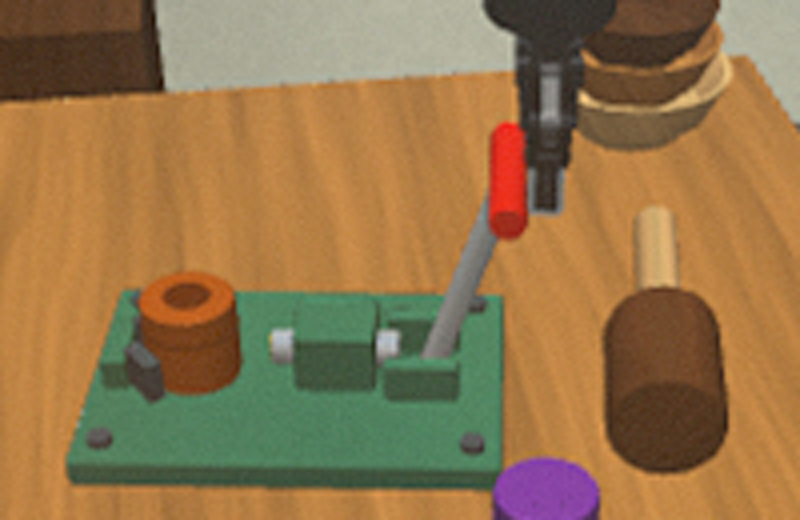

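The shut fingers are hooked behind the red bar (510,180), away from everything else. Pulling now.

Call:
apply_moves(series=[{"dx": 8,"dy": 0,"dz": 2,"turn": 0,"jaw": 1},{"dx": 16,"dy": 0,"dz": 4,"turn": 0,"jaw": 1},{"dx": 24,"dy": 0,"dz": 6,"turn": 0,"jaw": 1},{"dx": 32,"dy": 0,"dz": 8,"turn": 0,"jaw": 1},{"dx": 40,"dy": 0,"dz": 8,"turn": 0,"jaw": 1}])

```text
time: 11.08
tool_pos: [0.6031, 0.2265, 0.1782]
tool_rot: [0.008, 0.089, 0.996, 0.002]
contact_force: [9.5, -1.2, 6.4]
gripper_width: 0.0
grasp_force: 4.8
```

Call:
apply_moves(series=[{"dx": 8,"dy": 0,"dz": 0,"turn": 0,"jaw": 1},{"dx": 16,"dy": 0,"dz": 0,"turn": 0,"jaw": 1},{"dx": 24,"dy": 0,"dz": 0,"turn": 0,"jaw": 1},{"dx": 32,"dy": 0,"dz": 0,"turn": 0,"jaw": 1},{"dx": 40,"dy": 0,"dz": 0,"turn": 0,"jaw": 1}])

```text
time: 11.5
tool_pos: [0.5641, 0.2336, 0.1784]
tool_rot: [0.009, 0.089, 0.996, 0.002]
contact_force: [10.5, -1.8, 4.0]
gripper_width: -0.0
grasp_force: 5.4
```

```bash
python3 - <<'E'
from h import *
p=rig(PR,(.045,-.03,0)); to(p[0],p[1],.174,np.pi/2-.173);print(state()["contact_force"])
E
```

```text
t=11.5 tcp [0.5641 0.2336 0.1784] yaw 1.394 -> dx 38.3 dy -2.5 dz 3.7 turn -0.004
[10.50451629 -1.81492664  4.04724398]
```

Call:
apply_moves(series=[{"dx": 7,"dy": 0,"dz": 1,"turn": 0,"jaw": 1},{"dx": 14,"dy": 0,"dz": 2,"turn": 0,"jaw": 1},{"dx": 21,"dy": 0,"dz": 3,"turn": 0,"jaw": 1},{"dx": 28,"dy": 0,"dz": 3,"turn": 0,"jaw": 1},{"dx": 33,"dy": 0,"dz": 3,"turn": 0,"jaw": 1}])

```text
time: 11.92
tool_pos: [0.531, 0.2394, 0.1727]
tool_rot: [0.008, 0.089, 0.996, 0.002]
contact_force: [15.6, -0.0, -8.9]
gripper_width: 0.003
grasp_force: 7.7
```

Call:
apply_moves(series=[{"dx": 3,"dy": 0,"dz": 0,"turn": 0,"jaw": 1},{"dx": 5,"dy": 0,"dz": 0,"turn": 0,"jaw": 1},{"dx": 5,"dy": 0,"dz": 0,"turn": 0,"jaw": 1}])

```text
time: 12.17
tool_pos: [0.5255, 0.2403, 0.1711]
tool_rot: [0.007, 0.088, 0.996, 0.002]
contact_force: [15.2, 1.6, -8.5]
gripper_width: 0.001
grasp_force: 7.4
```

Call:
apply_moves(series=[{"dx": 2,"dy": 0,"dz": 0,"turn": 0,"jaw": 1},{"dx": 3,"dy": 0,"dz": 0,"turn": 0,"jaw": 1},{"dx": 3,"dy": 0,"dz": 0,"turn": 0,"jaw": 1}])

```text
time: 12.42
tool_pos: [0.5246, 0.2403, 0.1712]
tool_rot: [0.01, 0.089, 0.996, 0.002]
contact_force: [22.4, 1.1, -11.8]
gripper_width: -0.001
grasp_force: 10.8
```

```bash
python3 - <<'E'
from h import *
p=rig(PR,(.045,-.03,0)); to(p[0],p[1],.174,np.pi/2-.173);print(state()["contact_force"])
E
```

```text
t=12.4 tcp [0.5246 0.2403 0.1712] yaw 1.393 -> dx -1.9 dy -2.1 dz -2.8 turn -0.004
[ 22.38565268   1.1364662  -11.84613142]
```

Call:
apply_moves(series=[{"dx": 1,"dy": 0,"dz": 0,"turn": 0,"jaw": 1},{"dx": 2,"dy": 0,"dz": 0,"turn": 0,"jaw": 1},{"dx": 2,"dy": 0,"dz": 0,"turn": 0,"jaw": 1}])

```text
time: 12.67
tool_pos: [0.5245, 0.2404, 0.1713]
tool_rot: [0.012, 0.089, 0.996, 0.002]
contact_force: [29.4, -0.1, -15.1]
gripper_width: 0.0
grasp_force: 14.2
```

Call:
apply_moves(series=[{"dx": -4,"dy": 0,"dz": 0,"turn": 0,"jaw": 1},{"dx": -8,"dy": 0,"dz": -1,"turn": 0,"jaw": 1},{"dx": -12,"dy": 0,"dz": -2,"turn": 0,"jaw": 1},{"dx": -16,"dy": 0,"dz": -3,"turn": 0,"jaw": 1},{"dx": -21,"dy": 0,"dz": -4,"turn": 0,"jaw": 1}])

```text
time: 13.08
tool_pos: [0.541, 0.2374, 0.1755]
tool_rot: [0.006, 0.088, 0.996, 0.001]
contact_force: [10.6, 0.9, -3.8]
gripper_width: 0.001
grasp_force: 5.4
```

Call:
apply_moves(series=[{"dx": -5,"dy": 0,"dz": -1,"turn": 0,"jaw": 1},{"dx": -10,"dy": 0,"dz": -2,"turn": 0,"jaw": 1},{"dx": -15,"dy": 0,"dz": -3,"turn": 0,"jaw": 1},{"dx": -20,"dy": 0,"dz": -4,"turn": 0,"jaw": 1},{"dx": -25,"dy": 0,"dz": -5,"turn": 0,"jaw": 1}])

```text
time: 13.5
tool_pos: [0.5646, 0.2328, 0.1796]
tool_rot: [0.005, 0.088, 0.996, 0.001]
contact_force: [7.8, -0.4, -5.9]
gripper_width: -0.002
grasp_force: 4.2
```

Call:
apply_moves(series=[{"dx": -5,"dy": 0,"dz": 0,"turn": 0,"jaw": 1},{"dx": -10,"dy": 0,"dz": 0,"turn": 0,"jaw": 1},{"dx": -15,"dy": 0,"dz": 0,"turn": 0,"jaw": 1},{"dx": -20,"dy": 0,"dz": 0,"turn": 0,"jaw": 1},{"dx": -25,"dy": 0,"dz": 0,"turn": 0,"jaw": 1}])

```text
time: 13.92
tool_pos: [0.5887, 0.2284, 0.1796]
tool_rot: [0.004, 0.088, 0.996, 0.001]
contact_force: [6.6, -0.3, -4.5]
gripper_width: -0.001
grasp_force: 3.1
```

Call:
apply_moves(series=[{"dx": -5,"dy": 0,"dz": 0,"turn": 0,"jaw": 1},{"dx": -10,"dy": 0,"dz": 1,"turn": 0,"jaw": 1},{"dx": -15,"dy": 0,"dz": 2,"turn": 0,"jaw": 1},{"dx": -20,"dy": 0,"dz": 3,"turn": 0,"jaw": 1},{"dx": -25,"dy": 0,"dz": 4,"turn": 0,"jaw": 1}])

```text
time: 14.33
tool_pos: [0.6132, 0.224, 0.1762]
tool_rot: [0.004, 0.088, 0.996, 0.001]
contact_force: [4.4, -0.9, -2.3]
gripper_width: -0.0
grasp_force: 2.4
```

Call:
apply_moves(series=[{"dx": -5,"dy": 0,"dz": 1,"turn": 0,"jaw": 1},{"dx": -10,"dy": 0,"dz": 2,"turn": 0,"jaw": 1},{"dx": -15,"dy": 0,"dz": 3,"turn": 0,"jaw": 1},{"dx": -20,"dy": 0,"dz": 4,"turn": 0,"jaw": 1},{"dx": -25,"dy": 0,"dz": 5,"turn": 0,"jaw": 1}])

```text
time: 14.75
tool_pos: [0.6364, 0.2198, 0.1689]
tool_rot: [0.0, 0.088, 0.996, 0.0]
contact_force: [4.5, 0.6, -1.2]
gripper_width: 0.0
grasp_force: 1.9
```

```bash
python3 - <<'E'
from h import *
p=rig(PR,(.19,-.03,0)); to(p[0],p[1],.174,np.pi/2-.173);print(state()["contact_force"])
E
```

```text
t=14.8 tcp [0.6364 0.2198 0.1689] yaw 1.394 -> dx -33.2 dy -1.1 dz -5.1 turn -0.004
[ 4.46508364  0.63448778 -1.15199939]
```

Excellent: the stop was reached and the lever eased back. I'll finish the return, lift, and go back to the caddy.

Call:
apply_moves(series=[{"dx": -5,"dy": 0,"dz": 0,"turn": 0,"jaw": 1},{"dx": -10,"dy": 0,"dz": 0,"turn": 0,"jaw": 1},{"dx": -16,"dy": 0,"dz": 0,"turn": 0,"jaw": 1},{"dx": -24,"dy": 0,"dz": 0,"turn": 0,"jaw": 1},{"dx": -33,"dy": 0,"dz": 0,"turn": 0,"jaw": 1}])

```text
time: 15.17
tool_pos: [0.6681, 0.2138, 0.1679]
tool_rot: [-0.001, 0.088, 0.996, -0.0]
contact_force: [-0.7, -0.1, 0.5]
gripper_width: -0.002
grasp_force: 0.0
```

Call:
apply_moves(series=[{"dx": -3,"dy": 0,"dz": -30,"turn": 0,"jaw": 1},{"dx": -3,"dy": 0,"dz": -70,"turn": 0,"jaw": 1},{"dx": -3,"dy": 0,"dz": -110,"turn": 0,"jaw": 1},{"dx": 10,"dy": 5,"dz": -120,"turn": 0,"jaw": 0.8},{"dx": 50,"dy": 10,"dz": -120,"turn": 0,"jaw": 0.5}])

```text
time: 15.58
tool_pos: [0.6254, 0.2317, 0.2945]
tool_rot: [0.005, 0.09, 0.996, 0.001]
contact_force: [-0.8, 1.5, 0.8]
gripper_width: 0.27
grasp_force: 0.0
```

Call:
apply_moves(series=[{"dx": 40,"dy": 10,"dz": 0,"turn": 0,"jaw": 0},{"dx": 80,"dy": 19,"dz": 0,"turn": 0,"jaw": 0},{"dx": 120,"dy": 19,"dz": 0,"turn": 0,"jaw": 0},{"dx": 160,"dy": 19,"dz": 0,"turn": 0,"jaw": 0},{"dx": 200,"dy": 19,"dz": 0,"turn": 0,"jaw": 0}])

```text
time: 16.0
tool_pos: [0.4254, 0.2865, 0.2884]
tool_rot: [-0.001, 0.088, 0.996, -0.0]
contact_force: [0.6, -0.1, 0.5]
gripper_width: 0.976
grasp_force: 0.0
```

```bash
python3 look.py w3.png; python3 - <<'E'
from h import *
p=rig(PR,(-.07,0,0)); print(p); to(p[0],p[1],.060,np.pi/2-.173);print(state()["contact_force"])
fd=grab_frame("side"); print([r["extent"] for r in spotter.outline_of(fd,"caddy_brown")[:1]])
E
```

```text
caddy_brown 0.64 [287, 138, 347, 200] [0.423 0.283 0.036 0.051] 0.0 [0.422 0.284] 2.5 [178  90  43]
caddy_dark 0.81 [144, 340, 175, 372] [ 0.722 -0.082 -0.026  0.037] 0.0 [ 0.726 -0.087] 11.1 [31 94 38]
caddy_dark 0.72 [42, 133, 103, 202] [ 0.34  -0.106  0.052  0.05 ] 0.0 [ 0.348 -0.09 ] 14.9 [22 11  6]
caddy_dark 0.7 [104, 200, 156, 251] [ 0.452 -0.007  0.029  0.063] 0.0 [ 0.452 -0.009] 1.4 [24 12  7]
caddy_dark 0.61 [114, 117, 177, 169] [0.339 0.062 0.032 0.067] 0.0 [0.34 0.06] 2.2 [191 111 139]
caddy_dark 0.6 [220, 298, 238, 325] [ 0.616  0.109 -0.007  0.054] 0.0 [0.636 0.083] 27.0 [46 19 62]
[np.float64(0.4179449050153111), np.float64(0.28724968363288167), 0]
t=16.1 tcp [0.4252 0.2869 0.2886] yaw 1.397 -> dx 7.2 dy -0.9 dz 228.6 turn -0.001
[-0.3113161  0.4566877  0.5830375]
[[221.6, 149.4, 251.1, 179.5]]
```

Brown now stands home at the seat. Picking it up.

Call:
apply_moves(series=[{"dx": 7,"dy": -1,"dz": 40,"turn": 0,"jaw": 0},{"dx": 7,"dy": -1,"dz": 80,"turn": 0,"jaw": 0},{"dx": 7,"dy": -1,"dz": 120,"turn": 0,"jaw": 0},{"dx": 7,"dy": -1,"dz": 155,"turn": 0,"jaw": 0},{"dx": 7,"dy": -1,"dz": 160,"turn": 0,"jaw": 0}])

```text
time: 16.67
tool_pos: [0.4171, 0.284, 0.1208]
tool_rot: [-0.006, 0.089, 0.996, -0.004]
contact_force: [-0.6, -1.6, -0.8]
gripper_width: 1.004
grasp_force: 0.0
```

Call:
apply_moves(series=[{"dx": 0,"dy": 0,"dz": 20,"turn": 0,"jaw": 0},{"dx": 0,"dy": 0,"dz": 40,"turn": 0,"jaw": 0},{"dx": 0,"dy": 0,"dz": 58,"turn": 0,"jaw": 0},{"dx": 0,"dy": 0,"dz": 67,"turn": 0,"jaw": 0},{"dx": 0,"dy": 0,"dz": 67,"turn": 0,"jaw": 0}])

```text
time: 17.08
tool_pos: [0.4202, 0.286, 0.0603]
tool_rot: [-0.001, 0.089, 0.996, -0.001]
contact_force: [-0.4, -0.3, 0.8]
gripper_width: 1.0
grasp_force: 0.0
```

Call:
apply_moves(series=[{"dx": 0,"dy": 0,"dz": 0,"turn": 0,"jaw": 0.2},{"dx": 0,"dy": 0,"dz": 0,"turn": 0,"jaw": 0.5},{"dx": 0,"dy": 0,"dz": 0,"turn": 0,"jaw": 0.5},{"dx": 0,"dy": 0,"dz": 0,"turn": 0,"jaw": 0.5},{"dx": 0,"dy": 0,"dz": 0,"turn": 0,"jaw": 0.5}])

```text
time: 17.5
tool_pos: [0.4224, 0.2865, 0.0638]
tool_rot: [0.003, 0.088, 0.996, 0.0]
contact_force: [2.8, -3.4, 3.9]
gripper_width: 0.728
grasp_force: 65.7
```

Call:
apply_moves(series=[{"dx": 0,"dy": 0,"dz": -4,"turn": 0,"jaw": 0.5},{"dx": -4,"dy": 0,"dz": -25,"turn": 0,"jaw": 0.5},{"dx": -4,"dy": 0,"dz": -60,"turn": 0,"jaw": 0.5},{"dx": -4,"dy": 0,"dz": -100,"turn": 0,"jaw": 0.5},{"dx": -4,"dy": 0,"dz": -135,"turn": 0,"jaw": 0.5}])

```text
time: 17.92
tool_pos: [0.424, 0.2861, 0.199]
tool_rot: [0.0, 0.088, 0.996, 0.001]
contact_force: [1.2, 1.7, -1.2]
gripper_width: 0.74
grasp_force: 67.8
```

```bash
python3 - <<'E'
from h import *
p=rig(BX,(-.005,-.062,0)); print(p); to(p[0],p[1],.21,np.pi/2+BX[2])
E
```

```text
[np.float64(0.4925672598427007), np.float64(-0.36298474330611763), 0]
t=17.9 tcp [0.424  0.2861 0.199 ] yaw 1.394 -> dx -181.7 dy -626.9 dz -11.8 turn -0.358
```

Call:
apply_moves(series=[{"dx": -45,"dy": -160,"dz": -50,"turn": 0,"jaw": 0.5},{"dx": -45,"dy": -160,"dz": -50,"turn": 0,"jaw": 0.5},{"dx": -45,"dy": -160,"dz": -50,"turn": 0,"jaw": 0.5},{"dx": -45,"dy": -160,"dz": -50,"turn": 0,"jaw": 0.5},{"dx": -45,"dy": -160,"dz": -50,"turn": 0,"jaw": 0.5}])

```text
time: 18.33
tool_pos: [0.4416, 0.1164, 0.25]
tool_rot: [0.003, 0.091, 0.996, -0.0]
contact_force: [0.1, -0.0, -0.8]
gripper_width: 0.734
grasp_force: 68.3
```

Call:
apply_moves(series=[{"dx": -45,"dy": -160,"dz": 0,"turn": 0,"jaw": 0.5},{"dx": -45,"dy": -160,"dz": 0,"turn": 0,"jaw": 0.5},{"dx": -45,"dy": -160,"dz": 0,"turn": 0,"jaw": 0.5},{"dx": -45,"dy": -160,"dz": 0,"turn": 0,"jaw": 0.5},{"dx": -45,"dy": -160,"dz": 0,"turn": 0,"jaw": 0.5}])

```text
time: 18.75
tool_pos: [0.4567, -0.0505, 0.2471]
tool_rot: [0.001, 0.092, 0.996, -0.001]
contact_force: [-0.4, 0.1, -1.5]
gripper_width: 0.74
grasp_force: 68.4
```

Call:
apply_moves(series=[{"dx": -45,"dy": -160,"dz": 0,"turn": 0,"jaw": 0.5},{"dx": -45,"dy": -160,"dz": 0,"turn": 0,"jaw": 0.5},{"dx": -45,"dy": -160,"dz": 0,"turn": 0,"jaw": 0.5},{"dx": -45,"dy": -160,"dz": 0,"turn": 0,"jaw": 0.5},{"dx": -45,"dy": -160,"dz": 0,"turn": 0,"jaw": 0.5}])

```text
time: 19.17
tool_pos: [0.4728, -0.2155, 0.2468]
tool_rot: [0.001, 0.091, 0.996, -0.001]
contact_force: [-0.0, -0.0, -1.6]
gripper_width: 0.732
grasp_force: 68.4
```

Call:
apply_moves(series=[{"dx": -30,"dy": -40,"dz": 0,"turn": -0.1,"jaw": 0.5},{"dx": -30,"dy": -80,"dz": 0,"turn": -0.2,"jaw": 0.5},{"dx": -30,"dy": -90,"dz": 0,"turn": -0.3,"jaw": 0.5},{"dx": -30,"dy": -90,"dz": 0,"turn": -0.358,"jaw": 0.5},{"dx": -30,"dy": -90,"dz": 0,"turn": -0.358,"jaw": 0.5}])

```text
time: 19.58
tool_pos: [0.4865, -0.3044, 0.2464]
tool_rot: [0.0, -0.09, 0.996, 0.0]
contact_force: [0.5, 1.4, -2.3]
gripper_width: 0.736
grasp_force: 68.3
```

```bash
python3 - <<'E'
from h import *
w=grab_frame("wrist"); im=w["pixels"].copy()
for p in [(x,y,.075) for x in (-.075,.075) for y in (-.14,.14)]+[(-.075,.14,0)]:
    u=proj(w,rig(BX,p),True); print(p,np.round(u,1))
    cv2.drawMarker(im,(int(u[0]),int(u[1])),(255,0,255),0,8,1)
cv2.imwrite("pics/w4.png",im[:,:,::-1])
p=rig(BX,(-.005,-.062,0)); print(p); to(p[0],p[1],.21,np.pi/2+BX[2])
E
```

```text
(-0.075, -0.14, 0.075) [183.7 114.3]
(-0.075, 0.14, 0.075) [461.6 114.2]
(0.075, -0.14, 0.075) [197.2 252.6]
(0.075, 0.14, 0.075) [448.4 251.7]
(-0.075, 0.14, 0) [435.7 113.6]
[np.float64(0.4925672598427007), np.float64(-0.36298474330611763), 0]
t=19.6 tcp [ 0.4866 -0.3037  0.2464] yaw 1.751 -> dx 4.7 dy -59.5 dz 36.3 turn -0.002
```

View pics/w4.png

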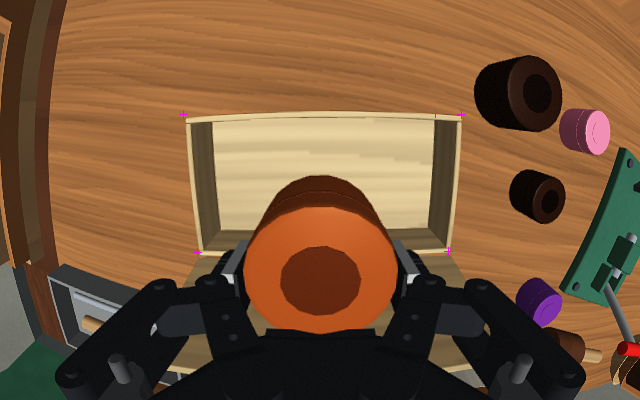

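The box is below me with rim corners (185,118), (461,120), (199,253) and (449,251), within about 3 mm of the model. Lowering brown into the -y half.

Call:
apply_moves(series=[{"dx": 4,"dy": -40,"dz": 0,"turn": 0,"jaw": 0.5},{"dx": 4,"dy": -60,"dz": 10,"turn": 0,"jaw": 0.5},{"dx": 4,"dy": -60,"dz": 50,"turn": 0,"jaw": 0.5},{"dx": 4,"dy": -60,"dz": 85,"turn": 0,"jaw": 0.5},{"dx": 4,"dy": -60,"dz": 110,"turn": 0,"jaw": 0.5}])

```text
time: 20.05
tool_pos: [0.4927, -0.362, 0.1333]
tool_rot: [-0.001, -0.09, 0.996, 0.001]
contact_force: [-0.3, -0.6, -1.9]
gripper_width: 0.737
grasp_force: 68.3
```

Call:
apply_moves(series=[{"dx": 0,"dy": 0,"dz": 20,"turn": 0,"jaw": 0.5},{"dx": 0,"dy": 0,"dz": 40,"turn": 0,"jaw": 0.5},{"dx": 0,"dy": 0,"dz": 60,"turn": 0,"jaw": 0.5},{"dx": 0,"dy": 0,"dz": 70,"turn": 0,"jaw": 0.5},{"dx": 0,"dy": 0,"dz": 78,"turn": 0,"jaw": 0.5}])

```text
time: 20.47
tool_pos: [0.4931, -0.3624, 0.057]
tool_rot: [-0.001, -0.091, 0.996, 0.001]
contact_force: [0.1, 0.2, -1.5]
gripper_width: 0.738
grasp_force: 68.3
```

Call:
apply_moves(series=[{"dx": 0,"dy": 0,"dz": 3,"turn": 0,"jaw": 0.5},{"dx": 0,"dy": 0,"dz": 5,"turn": 0,"jaw": 0.5},{"dx": 0,"dy": 0,"dz": 6,"turn": 0,"jaw": 0.5},{"dx": 0,"dy": 0,"dz": 7,"turn": 0,"jaw": 0.5}])

```text
time: 20.8
tool_pos: [0.4938, -0.3646, 0.0526]
tool_rot: [0.001, -0.09, 0.996, -0.001]
contact_force: [-0.3, -0.2, -1.8]
gripper_width: 0.735
grasp_force: 68.3
```

```bash
python3 - <<'E'
from h import *
p=rig(BX,(-.003,-.062,0)); to(p[0],p[1],.048,np.pi/2+BX[2]);print(state()["contact_force"])
E
```

```text
t=20.8 tcp [ 0.4938 -0.3646  0.0526] yaw 1.752 -> dx -1.0 dy 1.8 dz 4.6 turn -0.000
[-0.33182759 -0.24121879 -1.77736616]
```

Call:
apply_moves(series=[{"dx": 0,"dy": 0,"dz": 2,"turn": 0,"jaw": 0.5},{"dx": 0,"dy": 0,"dz": 3,"turn": 0,"jaw": 0.5},{"dx": 0,"dy": 0,"dz": 4,"turn": 0,"jaw": 0.5},{"dx": 0,"dy": 0,"dz": 4,"turn": 0,"jaw": 0.5}])

```text
time: 21.13
tool_pos: [0.4933, -0.3643, 0.0478]
tool_rot: [0.0, -0.09, 0.996, -0.0]
contact_force: [-0.9, -0.1, 0.4]
gripper_width: 0.73
grasp_force: 68.7
```

Call:
apply_moves(series=[{"dx": 0,"dy": 0,"dz": 1,"turn": 0,"jaw": 0.5},{"dx": 0,"dy": 0,"dz": 2,"turn": 0,"jaw": 0.5},{"dx": 0,"dy": 0,"dz": 2,"turn": 0,"jaw": 0.5}])

```text
time: 21.38
tool_pos: [0.4936, -0.3646, 0.0477]
tool_rot: [0.0, -0.09, 0.996, -0.0]
contact_force: [-3.2, 2.6, 10.0]
gripper_width: 0.73
grasp_force: 69.5
```

Call:
apply_moves(series=[{"dx": 0,"dy": 0,"dz": -2,"turn": 0,"jaw": 0.4},{"dx": 0,"dy": 0,"dz": -3,"turn": 0,"jaw": 0.2},{"dx": 0,"dy": 0,"dz": -3,"turn": 0,"jaw": 0},{"dx": 0,"dy": 0,"dz": -3,"turn": 0,"jaw": 0},{"dx": 0,"dy": 0,"dz": -3,"turn": 0,"jaw": 0}])

```text
time: 21.8
tool_pos: [0.493, -0.3639, 0.0481]
tool_rot: [-0.0, -0.09, 0.996, 0.0]
contact_force: [-0.0, -0.0, -0.4]
gripper_width: 1.003
grasp_force: 0.0
```

Call:
apply_moves(series=[{"dx": 0,"dy": 0,"dz": -30,"turn": 0,"jaw": 0},{"dx": 0,"dy": 0,"dz": -70,"turn": 0,"jaw": 0},{"dx": 0,"dy": 0,"dz": -110,"turn": 0,"jaw": 0},{"dx": 0,"dy": 0,"dz": -150,"turn": 0,"jaw": 0},{"dx": 0,"dy": 0,"dz": -190,"turn": 0,"jaw": 0}])

```text
time: 22.22
tool_pos: [0.4928, -0.3637, 0.2399]
tool_rot: [-0.0, -0.09, 0.996, 0.0]
contact_force: [0.3, 0.0, -0.7]
gripper_width: 0.998
grasp_force: 0.0
```

Call:
apply_moves(series=[{"dx": 0,"dy": 180,"dz": -10,"turn": 0,"jaw": 0},{"dx": 0,"dy": 180,"dz": -10,"turn": 0,"jaw": 0},{"dx": 0,"dy": 180,"dz": -10,"turn": 0,"jaw": 0},{"dx": 0,"dy": 180,"dz": -10,"turn": 0,"jaw": 0},{"dx": 0,"dy": 180,"dz": -10,"turn": 0,"jaw": 0}])

```text
time: 22.63
tool_pos: [0.4598, -0.1831, 0.2484]
tool_rot: [0.0, -0.092, 0.996, 0.001]
contact_force: [0.6, -0.1, 0.1]
gripper_width: 1.001
grasp_force: 0.0
```

Call:
apply_moves(series=[{"dx": 0,"dy": 170,"dz": 0,"turn": 0.1,"jaw": 0},{"dx": 0,"dy": 170,"dz": 0,"turn": 0.2,"jaw": 0},{"dx": 0,"dy": 170,"dz": 0,"turn": 0.3,"jaw": 0},{"dx": 0,"dy": 170,"dz": 0,"turn": 0.354,"jaw": 0},{"dx": 0,"dy": 170,"dz": 0,"turn": 0.354,"jaw": 0}])

```text
time: 23.05
tool_pos: [0.429, -0.015, 0.2482]
tool_rot: [0.0, 0.084, 0.996, 0.001]
contact_force: [-0.1, -0.3, -0.2]
gripper_width: 1.005
grasp_force: 0.0
```

```bash
python3 look.py w5.png; python3 - <<'E'
from h import *
to(.453,-.009,.035,np.pi/2-.173)
fs=grab_frame("scene")
for n in ("caddy_dark","caddy_brown"):print(n,[(round(r["conf"],2),[int(a) for a in r["extent"]]) for r in spotter.outline_of(fs,n)])
E
```

```text
caddy_brown 0.57 [64, 233, 123, 286] [ 0.48  -0.347  0.018  0.105] 0.0 [ 0.49  -0.372] 4.7 [115  51  19]
caddy_dark 0.77 [386, 271, 421, 329] [0.594 0.061 0.01  0.104] 0.0 [0.616 0.072] 14.3 [ 86  35 114]
caddy_dark 0.74 [186, 63, 280, 152] [ 0.336 -0.094  0.047  0.062] 0.0 [ 0.333 -0.097] 16.2 [45 28 21]
caddy_dark 0.71 [457, 71, 599, 346] [ 0.585  0.412  0.254 -0.   ] 51.1 [0.472 0.195] 130.9 [ 60 101  83]
caddy_dark 0.7 [300, 162, 361, 232] [ 0.45  -0.007  0.03   0.076] 0.0 [ 0.454 -0.007] 1.3 [43 26 19]
caddy_dark 0.68 [282, 307, 339, 333] [ 0.638 -0.064  0.04   0.   ] 13.9 [ 0.647 -0.064] 31.2 [18 67 27]
t=23.2 tcp [ 0.4302 -0.0198  0.2483] yaw 1.400 -> dx -20.5 dy 14.7 dz 213.3 turn 0.002
caddy_dark [(0.86, [321, 239, 352, 278]), (0.81, [324, 174, 350, 205]), (0.7, [315, 119, 350, 167]), (0.66, [246, 212, 288, 262]), (0.61, [371, 153, 397, 187])]
caddy_brown []
```

The small dark caddy hasn't moved, (0.453,-0.008). Picking it up.

Call:
apply_moves(series=[{"dx": -20,"dy": 15.5,"dz": 10,"turn": 0,"jaw": 0},{"dx": -20,"dy": 15.5,"dz": 50,"turn": 0,"jaw": 0},{"dx": -20,"dy": 15.5,"dz": 90,"turn": 0,"jaw": 0},{"dx": -20,"dy": 15.5,"dz": 125,"turn": 0,"jaw": 0},{"dx": -20,"dy": 15.5,"dz": 140,"turn": 0,"jaw": 0}])

```text
time: 23.77
tool_pos: [0.4493, -0.0088, 0.1026]
tool_rot: [-0.004, 0.087, 0.996, 0.0]
contact_force: [-0.8, 0.0, -0.8]
gripper_width: 0.997
grasp_force: 0.0
```

Call:
apply_moves(series=[{"dx": 0,"dy": 0,"dz": 20,"turn": 0,"jaw": 0},{"dx": 0,"dy": 0,"dz": 40,"turn": 0,"jaw": 0},{"dx": 0,"dy": 0,"dz": 60,"turn": 0,"jaw": 0},{"dx": 0,"dy": 0,"dz": 73,"turn": 0,"jaw": 0},{"dx": 0,"dy": 0,"dz": 73,"turn": 0,"jaw": 0}])

```text
time: 24.18
tool_pos: [0.45, -0.0089, 0.0319]
tool_rot: [-0.004, 0.088, 0.996, 0.0]
contact_force: [0.3, -0.5, -0.4]
gripper_width: 1.0
grasp_force: 0.0
```

Call:
apply_moves(series=[{"dx": 0,"dy": 0,"dz": 0,"turn": 0,"jaw": 0.2},{"dx": 0,"dy": 0,"dz": 0,"turn": 0,"jaw": 0.5},{"dx": 0,"dy": 0,"dz": 0,"turn": 0,"jaw": 0.5},{"dx": 0,"dy": 0,"dz": 0,"turn": 0,"jaw": 0.5},{"dx": 0,"dy": 0,"dz": 0,"turn": 0,"jaw": 0.5}])

```text
time: 24.6
tool_pos: [0.4535, -0.0083, 0.0366]
tool_rot: [0.001, 0.086, 0.996, -0.0]
contact_force: [0.8, -1.2, 2.5]
gripper_width: 0.736
grasp_force: 65.6
```

Call:
apply_moves(series=[{"dx": 0,"dy": 0,"dz": 0,"turn": 0,"jaw": 0.5},{"dx": 0,"dy": 0,"dz": -25,"turn": 0,"jaw": 0.5},{"dx": 0,"dy": 0,"dz": -65,"turn": 0,"jaw": 0.5},{"dx": 0,"dy": 0,"dz": -105,"turn": 0,"jaw": 0.5},{"dx": 0,"dy": 0,"dz": -145,"turn": 0,"jaw": 0.5}])

```text
time: 25.02
tool_pos: [0.4513, -0.0075, 0.1811]
tool_rot: [-0.001, 0.086, 0.996, 0.0]
contact_force: [0.4, -0.6, -1.4]
gripper_width: 0.738
grasp_force: 66.3
```

```bash
python3 - <<'E'
from h import *
p=rig(PR,(-.066,0,0)); to(p[0],p[1],.18,np.pi/2-.173)
E
```

```text
t=25.0 tcp [ 0.4513 -0.0075  0.1811] yaw 1.398 -> dx 79.4 dy 284.7 dz 1.3 turn 0.000
```

Call:
apply_moves(series=[{"dx": 50,"dy": 160,"dz": 0,"turn": 0,"jaw": 0.5},{"dx": 50,"dy": 160,"dz": 0,"turn": 0,"jaw": 0.5},{"dx": 50,"dy": 160,"dz": 0,"turn": 0,"jaw": 0.5},{"dx": 50,"dy": 160,"dz": 0,"turn": 0,"jaw": 0.5},{"dx": 50,"dy": 160,"dz": 0,"turn": 0,"jaw": 0.5}])

```text
time: 25.43
tool_pos: [0.4286, 0.1641, 0.1801]
tool_rot: [-0.001, 0.082, 0.997, 0.002]
contact_force: [-0.4, 0.9, -1.0]
gripper_width: 0.733
grasp_force: 66.6
```

Call:
apply_moves(series=[{"dx": 29,"dy": 125,"dz": 0,"turn": 0,"jaw": 0.5},{"dx": 29,"dy": 125,"dz": 0,"turn": 0,"jaw": 0.5},{"dx": 29,"dy": 125,"dz": 0,"turn": 0,"jaw": 0.5},{"dx": 29,"dy": 125,"dz": 0,"turn": 0,"jaw": 0.5},{"dx": 29,"dy": 125,"dz": 0,"turn": 0,"jaw": 0.5}])

```text
time: 25.85
tool_pos: [0.4227, 0.2881, 0.1798]
tool_rot: [-0.001, 0.084, 0.996, -0.0]
contact_force: [-0.7, -0.7, -1.4]
gripper_width: 0.736
grasp_force: 67.0
```

```bash
python3 - <<'E'
from h import *
p=rig(PR,(-.066,0,0)); to(p[0],p[1],.0596,np.pi/2-.173)
E
```

```text
t=25.9 tcp [0.4227 0.2881 0.1798] yaw 1.402 -> dx 0.4 dy -1.6 dz 120.2 turn 0.004
```

Call:
apply_moves(series=[{"dx": 0,"dy": -1,"dz": 30,"turn": 0.004,"jaw": 0.5},{"dx": 0,"dy": -1,"dz": 65,"turn": 0.004,"jaw": 0.5},{"dx": 0,"dy": -1,"dz": 90,"turn": 0.004,"jaw": 0.5},{"dx": 0,"dy": -1,"dz": 105,"turn": 0.004,"jaw": 0.5},{"dx": 0,"dy": -1,"dz": 112,"turn": 0.004,"jaw": 0.5}])

```text
time: 26.27
tool_pos: [0.4213, 0.283, 0.0647]
tool_rot: [-0.003, 0.089, 0.996, -0.002]
contact_force: [0.4, 0.7, -0.2]
gripper_width: 0.738
grasp_force: 67.0
```

Call:
apply_moves(series=[{"dx": 0,"dy": 0,"dz": 2,"turn": 0,"jaw": 0.5},{"dx": 0,"dy": 0,"dz": 4,"turn": 0,"jaw": 0.5},{"dx": 0,"dy": 0,"dz": 6,"turn": 0,"jaw": 0.5},{"dx": 0,"dy": 0,"dz": 7,"turn": 0,"jaw": 0.5},{"dx": 0,"dy": 0,"dz": 7,"turn": 0,"jaw": 0.5}])

```text
time: 26.68
tool_pos: [0.4241, 0.2857, 0.0623]
tool_rot: [0.001, 0.088, 0.996, 0.0]
contact_force: [0.1, -0.4, -1.9]
gripper_width: 0.738
grasp_force: 67.0
```

Call:
apply_moves(series=[{"dx": 0,"dy": 0,"dz": 1,"turn": 0,"jaw": 0.5},{"dx": 0,"dy": 0,"dz": 2,"turn": 0,"jaw": 0.5},{"dx": 0,"dy": 0,"dz": 2,"turn": 0,"jaw": 0.5}])

```text
time: 26.93
tool_pos: [0.4234, 0.2855, 0.0594]
tool_rot: [0.0, 0.088, 0.996, 0.0]
contact_force: [-0.1, -0.4, -1.1]
gripper_width: 0.735
grasp_force: 67.0
```

Call:
apply_moves(series=[{"dx": 0,"dy": 0,"dz": 1,"turn": 0,"jaw": 0.5},{"dx": 0,"dy": 0,"dz": 2,"turn": 0,"jaw": 0.5},{"dx": 0,"dy": 0,"dz": 2,"turn": 0,"jaw": 0.5}])

```text
time: 27.18
tool_pos: [0.4238, 0.2857, 0.0586]
tool_rot: [0.0, 0.088, 0.996, 0.0]
contact_force: [-2.8, -2.2, 5.3]
gripper_width: 0.737
grasp_force: 67.7
```

```bash
python3 - <<'E'
from h import *
p=rig(PR,(-.066,0,0)); to(p[0],p[1],.0596,np.pi/2-.173)
E
```

```text
t=27.2 tcp [0.4238 0.2857 0.0586] yaw 1.394 -> dx 2.0 dy 0.5 dz -1.0 turn -0.004
```

Dark is seated. Release it and run the same lever sequence.

Call:
apply_moves(series=[{"dx": 0,"dy": 0,"dz": -1,"turn": 0,"jaw": 0.4},{"dx": 0,"dy": 0,"dz": -2,"turn": 0,"jaw": 0.2},{"dx": 0,"dy": 0,"dz": -2,"turn": 0,"jaw": 0},{"dx": 0,"dy": 0,"dz": -2,"turn": 0,"jaw": 0},{"dx": 0,"dy": 0,"dz": -2,"turn": 0,"jaw": 0}])

```text
time: 27.6
tool_pos: [0.4234, 0.2855, 0.0593]
tool_rot: [0.0, 0.088, 0.996, 0.0]
contact_force: [-0.3, -0.1, -0.6]
gripper_width: 0.999
grasp_force: 0.0
```

Call:
apply_moves(series=[{"dx": 0,"dy": 0,"dz": -10,"turn": 0,"jaw": 0},{"dx": 0,"dy": 0,"dz": -45,"turn": 0,"jaw": 0},{"dx": 0,"dy": 0,"dz": -85,"turn": 0,"jaw": 0},{"dx": 0,"dy": 0,"dz": -125,"turn": 0,"jaw": 0},{"dx": 0,"dy": 0,"dz": -160,"turn": 0,"jaw": 0}])

```text
time: 28.02
tool_pos: [0.4235, 0.2855, 0.2228]
tool_rot: [0.001, 0.088, 0.996, 0.001]
contact_force: [1.1, 0.1, -0.3]
gripper_width: 0.999
grasp_force: 0.0
```

Call:
apply_moves(series=[{"dx": 0,"dy": -15,"dz": -40,"turn": 0,"jaw": 1},{"dx": -10,"dy": -28,"dz": -70,"turn": 0,"jaw": 1},{"dx": -50,"dy": -28,"dz": -70,"turn": 0,"jaw": 1},{"dx": -90,"dy": -28,"dz": -70,"turn": 0,"jaw": 1},{"dx": -130,"dy": -28,"dz": -70,"turn": 0,"jaw": 1}])

```text
time: 28.43
tool_pos: [0.5481, 0.2347, 0.2922]
tool_rot: [0.002, 0.088, 0.996, 0.001]
contact_force: [-0.3, 0.3, 0.4]
gripper_width: 0.297
grasp_force: 0.0
```

Call:
apply_moves(series=[{"dx": -40,"dy": 0,"dz": 0,"turn": 0,"jaw": 1},{"dx": -80,"dy": 0,"dz": 0,"turn": 0,"jaw": 1},{"dx": -120,"dy": 0,"dz": 0,"turn": 0,"jaw": 1},{"dx": -124,"dy": 0,"dz": 0,"turn": 0,"jaw": 1},{"dx": -124,"dy": 0,"dz": 0,"turn": 0,"jaw": 1}])

```text
time: 28.85
tool_pos: [0.67, 0.2121, 0.2879]
tool_rot: [-0.001, 0.089, 0.996, -0.0]
contact_force: [-0.4, -0.1, 0.1]
gripper_width: -0.001
grasp_force: 0.0
```

```bash
python3 - <<'E'
from h import *
p=rig(PR,(.188,-.03,0)); to(p[0],p[1],.174,np.pi/2-.173)
fd=grab_frame("side"); print([(round(r["conf"],2),[int(a) for a in r["extent"]]) for r in spotter.outline_of(fd,"caddy_dark")])
print("expect",ext(fd,[[a,b,c+.022] for a,b,c in cyl(rig(PR,(-.067,0,0)),.032,.06)]))
E
```

```text
t=28.9 tcp [0.67   0.2121 0.2879] yaw 1.392 -> dx 3.0 dy 0.7 dz 114.0 turn -0.006
[(0.92, [192, 212, 222, 251]), (0.87, [311, 194, 341, 228]), (0.86, [176, 251, 228, 309]), (0.85, [228, 150, 251, 177]), (0.74, [340, 225, 382, 281])]
expect [225.49656151 146.5101104  252.00341561 178.63857592]
```

Call:
apply_moves(series=[{"dx": 0,"dy": 0,"dz": 35,"turn": 0,"jaw": 1},{"dx": 0,"dy": 0,"dz": 70,"turn": 0,"jaw": 1},{"dx": 0,"dy": 0,"dz": 100,"turn": 0,"jaw": 1},{"dx": 2,"dy": 0,"dz": 114,"turn": 0,"jaw": 1},{"dx": 2,"dy": 0,"dz": 114,"turn": 0,"jaw": 1}])

```text
time: 29.37
tool_pos: [0.6627, 0.2138, 0.171]
tool_rot: [-0.004, 0.088, 0.996, -0.001]
contact_force: [0.3, -0.4, 0.2]
gripper_width: -0.001
grasp_force: 0.0
```

Call:
apply_moves(series=[{"dx": 6,"dy": 0,"dz": 0,"turn": 0,"jaw": 1},{"dx": 12,"dy": 0,"dz": 0,"turn": 0,"jaw": 1},{"dx": 18,"dy": 0,"dz": 0,"turn": 0,"jaw": 1},{"dx": 24,"dy": 0,"dz": 0,"turn": 0,"jaw": 1},{"dx": 30,"dy": 0,"dz": 0,"turn": 0,"jaw": 1}])

```text
time: 29.78
tool_pos: [0.6412, 0.219, 0.1818]
tool_rot: [0.008, 0.088, 0.996, 0.001]
contact_force: [8.6, -1.6, 6.8]
gripper_width: 0.001
grasp_force: 4.2
```

Call:
apply_moves(series=[{"dx": 8,"dy": 0,"dz": 2,"turn": 0,"jaw": 1},{"dx": 16,"dy": 0,"dz": 4,"turn": 0,"jaw": 1},{"dx": 24,"dy": 0,"dz": 6,"turn": 0,"jaw": 1},{"dx": 32,"dy": 0,"dz": 8,"turn": 0,"jaw": 1},{"dx": 40,"dy": 0,"dz": 8,"turn": 0,"jaw": 1}])

```text
time: 30.2
tool_pos: [0.6025, 0.2261, 0.1742]
tool_rot: [0.008, 0.089, 0.996, 0.002]
contact_force: [8.9, -2.6, 6.6]
gripper_width: 0.001
grasp_force: 4.8
```

Call:
apply_moves(series=[{"dx": 8,"dy": 0,"dz": 0,"turn": 0,"jaw": 1},{"dx": 16,"dy": 0,"dz": 0,"turn": 0,"jaw": 1},{"dx": 24,"dy": 0,"dz": 0,"turn": 0,"jaw": 1},{"dx": 32,"dy": 0,"dz": 0,"turn": 0,"jaw": 1},{"dx": 40,"dy": 0,"dz": 0,"turn": 0,"jaw": 1}])

```text
time: 30.62
tool_pos: [0.5635, 0.2331, 0.1743]
tool_rot: [0.009, 0.089, 0.996, 0.002]
contact_force: [10.4, -1.8, 3.8]
gripper_width: -0.003
grasp_force: 5.4
```

Call:
apply_moves(series=[{"dx": 7,"dy": 0,"dz": 1,"turn": 0,"jaw": 1},{"dx": 14,"dy": 0,"dz": 2,"turn": 0,"jaw": 1},{"dx": 21,"dy": 0,"dz": 3,"turn": 0,"jaw": 1},{"dx": 28,"dy": 0,"dz": 3,"turn": 0,"jaw": 1},{"dx": 33,"dy": 0,"dz": 3,"turn": 0,"jaw": 1}])

```text
time: 31.03
tool_pos: [0.5304, 0.239, 0.1686]
tool_rot: [0.008, 0.089, 0.996, 0.002]
contact_force: [15.8, 0.5, -9.2]
gripper_width: -0.001
grasp_force: 7.9
```

Call:
apply_moves(series=[{"dx": 3,"dy": 0,"dz": 0,"turn": 0,"jaw": 1},{"dx": 6,"dy": 0,"dz": 0,"turn": 0,"jaw": 1},{"dx": 8,"dy": 0,"dz": 0,"turn": 0,"jaw": 1},{"dx": 8,"dy": 0,"dz": 0,"turn": 0,"jaw": 1}])

```text
time: 31.37
tool_pos: [0.5246, 0.2398, 0.1672]
tool_rot: [0.011, 0.089, 0.996, 0.002]
contact_force: [24.5, 0.3, -14.2]
gripper_width: -0.001
grasp_force: 12.0
```

At the stop (same x = 0.5246, force 24 N). One more nudge, then ease back.

Call:
apply_moves(series=[{"dx": 1,"dy": 0,"dz": 0,"turn": 0,"jaw": 1},{"dx": 2,"dy": 0,"dz": 0,"turn": 0,"jaw": 1},{"dx": 2,"dy": 0,"dz": 0,"turn": 0,"jaw": 1}])

```text
time: 31.62
tool_pos: [0.5245, 0.2398, 0.1674]
tool_rot: [0.013, 0.089, 0.996, 0.002]
contact_force: [31.2, -0.8, -16.3]
gripper_width: -0.0
grasp_force: 15.4
```

Call:
apply_moves(series=[{"dx": -4,"dy": 0,"dz": 0,"turn": 0,"jaw": 1},{"dx": -8,"dy": 0,"dz": -1,"turn": 0,"jaw": 1},{"dx": -12,"dy": 0,"dz": -2,"turn": 0,"jaw": 1},{"dx": -16,"dy": 0,"dz": -3,"turn": 0,"jaw": 1},{"dx": -21,"dy": 0,"dz": -4,"turn": 0,"jaw": 1}])

```text
time: 32.03
tool_pos: [0.5404, 0.237, 0.1713]
tool_rot: [0.006, 0.089, 0.996, 0.001]
contact_force: [11.3, 1.9, -5.6]
gripper_width: -0.001
grasp_force: 5.5
```

Call:
apply_moves(series=[{"dx": -5,"dy": 0,"dz": -1,"turn": 0,"jaw": 1},{"dx": -10,"dy": 0,"dz": -2,"turn": 0,"jaw": 1},{"dx": -15,"dy": 0,"dz": -3,"turn": 0,"jaw": 1},{"dx": -20,"dy": 0,"dz": -4,"turn": 0,"jaw": 1},{"dx": -25,"dy": 0,"dz": -5,"turn": 0,"jaw": 1}])

```text
time: 32.45
tool_pos: [0.564, 0.2324, 0.1756]
tool_rot: [0.004, 0.088, 0.996, 0.001]
contact_force: [8.8, 0.5, -5.5]
gripper_width: 0.003
grasp_force: 4.3
```

Call:
apply_moves(series=[{"dx": -5,"dy": 0,"dz": 0,"turn": 0,"jaw": 1},{"dx": -10,"dy": 0,"dz": 0,"turn": 0,"jaw": 1},{"dx": -15,"dy": 0,"dz": 0,"turn": 0,"jaw": 1},{"dx": -20,"dy": 0,"dz": 0,"turn": 0,"jaw": 1},{"dx": -25,"dy": 0,"dz": 0,"turn": 0,"jaw": 1}])

```text
time: 32.87
tool_pos: [0.5881, 0.228, 0.1756]
tool_rot: [0.004, 0.088, 0.996, 0.001]
contact_force: [7.4, -0.3, -4.7]
gripper_width: 0.001
grasp_force: 3.2
```

Call:
apply_moves(series=[{"dx": -5,"dy": 0,"dz": 0,"turn": 0,"jaw": 1},{"dx": -10,"dy": 0,"dz": 1,"turn": 0,"jaw": 1},{"dx": -15,"dy": 0,"dz": 2,"turn": 0,"jaw": 1},{"dx": -20,"dy": 0,"dz": 3,"turn": 0,"jaw": 1},{"dx": -25,"dy": 0,"dz": 4,"turn": 0,"jaw": 1}])

```text
time: 33.28
tool_pos: [0.6126, 0.2236, 0.1722]
tool_rot: [0.004, 0.088, 0.996, 0.001]
contact_force: [4.7, -0.6, -1.7]
gripper_width: 0.004
grasp_force: 2.4
```

Call:
apply_moves(series=[{"dx": -5,"dy": 0,"dz": 1,"turn": 0,"jaw": 1},{"dx": -10,"dy": 0,"dz": 2,"turn": 0,"jaw": 1},{"dx": -15,"dy": 0,"dz": 3,"turn": 0,"jaw": 1},{"dx": -20,"dy": 0,"dz": 3,"turn": 0,"jaw": 1},{"dx": -25,"dy": 0,"dz": 3,"turn": 0,"jaw": 1}])

```text
time: 33.7
tool_pos: [0.6351, 0.2193, 0.1661]
tool_rot: [-0.0, 0.088, 0.996, 0.0]
contact_force: [2.8, -0.4, -2.3]
gripper_width: -0.0
grasp_force: 1.6
```

Call:
apply_moves(series=[{"dx": -5,"dy": 0,"dz": 0,"turn": 0,"jaw": 1},{"dx": -10,"dy": 0,"dz": 0,"turn": 0,"jaw": 1},{"dx": -16,"dy": 0,"dz": 0,"turn": 0,"jaw": 1},{"dx": -24,"dy": 0,"dz": 0,"turn": 0,"jaw": 1},{"dx": -33,"dy": 0,"dz": 0,"turn": 0,"jaw": 1}])

```text
time: 34.12
tool_pos: [0.6676, 0.2135, 0.1662]
tool_rot: [-0.001, 0.088, 0.996, -0.0]
contact_force: [0.3, -0.3, -0.2]
gripper_width: 0.001
grasp_force: 0.0
```

Call:
apply_moves(series=[{"dx": -3,"dy": 0,"dz": -30,"turn": 0,"jaw": 1},{"dx": -3,"dy": 0,"dz": -70,"turn": 0,"jaw": 1},{"dx": -3,"dy": 0,"dz": -110,"turn": 0,"jaw": 1},{"dx": 10,"dy": 5,"dz": -120,"turn": 0,"jaw": 0.8},{"dx": 50,"dy": 10,"dz": -120,"turn": 0,"jaw": 0.5}])

```text
time: 34.53
tool_pos: [0.6248, 0.2313, 0.2927]
tool_rot: [0.005, 0.09, 0.996, 0.002]
contact_force: [-0.4, -0.0, 1.2]
gripper_width: 0.272
grasp_force: 0.0
```

Call:
apply_moves(series=[{"dx": 40,"dy": 10,"dz": 0,"turn": 0,"jaw": 0},{"dx": 80,"dy": 19,"dz": 0,"turn": 0,"jaw": 0},{"dx": 120,"dy": 19,"dz": 0,"turn": 0,"jaw": 0},{"dx": 160,"dy": 19,"dz": 0,"turn": 0,"jaw": 0},{"dx": 200,"dy": 19,"dz": 0,"turn": 0,"jaw": 0}])

```text
time: 34.95
tool_pos: [0.4248, 0.2862, 0.2865]
tool_rot: [-0.0, 0.088, 0.996, 0.0]
contact_force: [-0.0, 0.6, 1.4]
gripper_width: 0.977
grasp_force: 0.0
```

```bash
python3 - <<'E'
from h import *
w=grab_frame("wrist"); p=rig(PR,(-.07,0,0)); print(p)
for r in spotter.outline_of(w,"caddy_dark"):
    x,e=fit([(w,r["extent"],True)],False,.022); print([int(a) for a in r["extent"]],np.round(x,4),round(e,1))
to(p[0],p[1],.060,np.pi/2-.173)
E
```

```text
[np.float64(0.4179449050153111), np.float64(0.28724968363288167), 0]
[147, 341, 174, 374] [ 0.7068 -0.0716] 15.4
[39, 134, 105, 198] [ 0.3438 -0.0646] 11.1
[113, 120, 173, 169] [0.3405 0.069 ] 3.2
[223, 298, 236, 322] [0.6213 0.0898] 33.8
[291, 137, 348, 200] [0.417  0.2874] 1.4
[0, 294, 80, 368] [ 0.6031 -0.2776] 40.8
t=35.0 tcp [0.4222 0.2868 0.2862] yaw 1.398 -> dx 3.8 dy -0.3 dz 226.2 turn 0.000
```

Dark is home at (0.417, 0.287). Pick it up and carry it to the box.

Call:
apply_moves(series=[{"dx": 4,"dy": 0,"dz": 40,"turn": 0,"jaw": 0},{"dx": 4,"dy": 0,"dz": 80,"turn": 0,"jaw": 0},{"dx": 4,"dy": 0,"dz": 120,"turn": 0,"jaw": 0},{"dx": 4,"dy": 0,"dz": 155,"turn": 0,"jaw": 0},{"dx": 4,"dy": 0,"dz": 160,"turn": 0,"jaw": 0}])

```text
time: 35.47
tool_pos: [0.4188, 0.2844, 0.1192]
tool_rot: [-0.006, 0.088, 0.996, -0.003]
contact_force: [-1.2, -1.4, -0.8]
gripper_width: 1.003
grasp_force: 0.0
```

Call:
apply_moves(series=[{"dx": 0,"dy": 0,"dz": 20,"turn": 0,"jaw": 0},{"dx": 0,"dy": 0,"dz": 40,"turn": 0,"jaw": 0},{"dx": 0,"dy": 0,"dz": 57,"turn": 0,"jaw": 0},{"dx": 0,"dy": 0,"dz": 65,"turn": 0,"jaw": 0},{"dx": 0,"dy": 0,"dz": 65,"turn": 0,"jaw": 0}])

```text
time: 35.88
tool_pos: [0.4225, 0.2863, 0.0607]
tool_rot: [-0.001, 0.088, 0.996, -0.001]
contact_force: [-0.4, 0.2, 0.0]
gripper_width: 0.999
grasp_force: 0.0
```

Call:
apply_moves(series=[{"dx": 0,"dy": 0,"dz": 0,"turn": 0,"jaw": 0.2},{"dx": 0,"dy": 0,"dz": 0,"turn": 0,"jaw": 0.5},{"dx": 0,"dy": 0,"dz": 0,"turn": 0,"jaw": 0.5},{"dx": 0,"dy": 0,"dz": 0,"turn": 0,"jaw": 0.5},{"dx": 0,"dy": 0,"dz": 0,"turn": 0,"jaw": 0.5}])

```text
time: 36.3
tool_pos: [0.4246, 0.287, 0.0637]
tool_rot: [0.002, 0.088, 0.996, 0.001]
contact_force: [1.5, -2.4, 6.3]
gripper_width: 0.732
grasp_force: 65.9
```

Call:
apply_moves(series=[{"dx": 0,"dy": 0,"dz": -4,"turn": 0,"jaw": 0.5},{"dx": -4,"dy": 0,"dz": -25,"turn": 0,"jaw": 0.5},{"dx": -4,"dy": 0,"dz": -60,"turn": 0,"jaw": 0.5},{"dx": -4,"dy": 0,"dz": -100,"turn": 0,"jaw": 0.5},{"dx": -4,"dy": 0,"dz": -135,"turn": 0,"jaw": 0.5}])

```text
time: 36.72
tool_pos: [0.4256, 0.286, 0.1977]
tool_rot: [-0.001, 0.088, 0.996, 0.0]
contact_force: [0.4, 0.2, -1.2]
gripper_width: 0.736
grasp_force: 66.7
```

Call:
apply_moves(series=[{"dx": -45,"dy": -160,"dz": -50,"turn": 0,"jaw": 0.5},{"dx": -45,"dy": -160,"dz": -50,"turn": 0,"jaw": 0.5},{"dx": -45,"dy": -160,"dz": -50,"turn": 0,"jaw": 0.5},{"dx": -45,"dy": -160,"dz": -50,"turn": 0,"jaw": 0.5},{"dx": -45,"dy": -160,"dz": -50,"turn": 0,"jaw": 0.5}])

```text
time: 37.13
tool_pos: [0.4434, 0.1166, 0.2486]
tool_rot: [0.002, 0.091, 0.996, -0.0]
contact_force: [0.6, -0.1, -1.5]
gripper_width: 0.735
grasp_force: 67.1
```

Call:
apply_moves(series=[{"dx": -45,"dy": -160,"dz": 0,"turn": 0,"jaw": 0.5},{"dx": -45,"dy": -160,"dz": 0,"turn": 0,"jaw": 0.5},{"dx": -45,"dy": -160,"dz": 0,"turn": 0,"jaw": 0.5},{"dx": -45,"dy": -160,"dz": 0,"turn": 0,"jaw": 0.5},{"dx": -45,"dy": -160,"dz": 0,"turn": 0,"jaw": 0.5}])

```text
time: 37.55
tool_pos: [0.4586, -0.0501, 0.2459]
tool_rot: [-0.0, 0.092, 0.996, -0.001]
contact_force: [0.4, 0.8, -1.3]
gripper_width: 0.734
grasp_force: 67.3
```

Call:
apply_moves(series=[{"dx": -50,"dy": -40,"dz": 0,"turn": -0.1,"jaw": 0.5},{"dx": -50,"dy": -80,"dz": 0,"turn": -0.2,"jaw": 0.5},{"dx": -50,"dy": -120,"dz": 0,"turn": -0.3,"jaw": 0.5},{"dx": -50,"dy": -160,"dz": 0,"turn": -0.356,"jaw": 0.5},{"dx": -50,"dy": -160,"dz": 0,"turn": -0.356,"jaw": 0.5}])

```text
time: 37.97
tool_pos: [0.4791, -0.2145, 0.2456]
tool_rot: [-0.001, -0.088, 0.996, -0.0]
contact_force: [1.0, 0.3, -1.7]
gripper_width: 0.734
grasp_force: 67.2
```

```bash
python3 - <<'E'
from h import *
s=state(); print(s["gripper_width"],s["grasp_force"])
p=rig(BX,(-.003,.062,0)); to(p[0],p[1],.14,np.pi/2+BX[2])
w=grab_frame("wrist")
for r in spotter.outline_of(w,"caddy_brown"):
    x,e=fit([(w,r["extent"],True)],False,.006); print([int(a) for a in r["extent"]],np.round(x,4),round(e,1))
E
```

```text
0.7336520782418444 67.16937303543091
t=38.0 tcp [ 0.4791 -0.2145  0.2456] yaw 1.748 -> dx 11.3 dy -24.5 dz 105.6 turn -0.004
[154, 133, 221, 198] [ 0.4882 -0.3663] 1.3
```

Call:
apply_moves(series=[{"dx": 7,"dy": -24,"dz": 10,"turn": -0.004,"jaw": 0.5},{"dx": 7,"dy": -24,"dz": 45,"turn": -0.004,"jaw": 0.5},{"dx": 7,"dy": -24,"dz": 85,"turn": -0.004,"jaw": 0.5},{"dx": 7,"dy": -24,"dz": 110,"turn": -0.004,"jaw": 0.5},{"dx": 7,"dy": -24,"dz": 110,"turn": -0.004,"jaw": 0.5}])

```text
time: 38.48
tool_pos: [0.4736, -0.2312, 0.1288]
tool_rot: [-0.005, -0.092, 0.996, 0.005]
contact_force: [-1.6, -0.2, -1.6]
gripper_width: 0.734
grasp_force: 67.2
```

Call:
apply_moves(series=[{"dx": 0,"dy": 0,"dz": 20,"turn": 0,"jaw": 0.5},{"dx": 0,"dy": 0,"dz": 40,"turn": 0,"jaw": 0.5},{"dx": 0,"dy": 0,"dz": 60,"turn": 0,"jaw": 0.5},{"dx": 0,"dy": 0,"dz": 72,"turn": 0,"jaw": 0.5},{"dx": 0,"dy": 0,"dz": 80,"turn": 0,"jaw": 0.5}])

```text
time: 38.9
tool_pos: [0.4777, -0.2349, 0.0561]
tool_rot: [-0.0, -0.092, 0.996, 0.0]
contact_force: [0.3, 0.3, -1.8]
gripper_width: 0.735
grasp_force: 67.2
```

Call:
apply_moves(series=[{"dx": 0,"dy": 0,"dz": 2,"turn": 0,"jaw": 0.5},{"dx": 0,"dy": 0,"dz": 4,"turn": 0,"jaw": 0.5},{"dx": 0,"dy": 0,"dz": 6,"turn": 0,"jaw": 0.5},{"dx": 0,"dy": 0,"dz": 7,"turn": 0,"jaw": 0.5},{"dx": 0,"dy": 0,"dz": 7,"turn": 0,"jaw": 0.5}])

```text
time: 39.32
tool_pos: [0.4777, -0.2364, 0.05]
tool_rot: [0.0, -0.091, 0.996, -0.0]
contact_force: [0.7, 0.6, -1.2]
gripper_width: 0.73
grasp_force: 67.2
```

Call:
apply_moves(series=[{"dx": 0,"dy": 0,"dz": 1,"turn": 0,"jaw": 0.5},{"dx": 0,"dy": 0,"dz": 2,"turn": 0,"jaw": 0.5},{"dx": 0,"dy": 0,"dz": 2,"turn": 0,"jaw": 0.5}])

```text
time: 39.57
tool_pos: [0.4776, -0.2364, 0.0478]
tool_rot: [0.0, -0.091, 0.996, -0.0]
contact_force: [-0.6, -0.1, -0.8]
gripper_width: 0.734
grasp_force: 67.5
```

Call:
apply_moves(series=[{"dx": 0,"dy": 0,"dz": 1,"turn": 0,"jaw": 0.5},{"dx": 0,"dy": 0,"dz": 1,"turn": 0,"jaw": 0.5},{"dx": 0,"dy": 0,"dz": 0,"turn": 0,"jaw": 0.3},{"dx": 0,"dy": 0,"dz": 0,"turn": 0,"jaw": 0.1},{"dx": 0,"dy": 0,"dz": 0,"turn": 0,"jaw": 0}])

```text
time: 39.98
tool_pos: [0.4774, -0.2362, 0.0474]
tool_rot: [0.0, -0.091, 0.996, -0.0]
contact_force: [0.1, 0.3, -0.1]
gripper_width: 0.982
grasp_force: 0.0
```

Call:
apply_moves(series=[{"dx": 0,"dy": 0,"dz": 0,"turn": 0,"jaw": 0},{"dx": 0,"dy": 0,"dz": -5,"turn": 0,"jaw": 0},{"dx": 0,"dy": 0,"dz": -40,"turn": 0,"jaw": 0},{"dx": 0,"dy": 0,"dz": -80,"turn": 0,"jaw": 0},{"dx": 0,"dy": 0,"dz": -120,"turn": 0,"jaw": 0}])

```text
time: 40.4
tool_pos: [0.4764, -0.2355, 0.1678]
tool_rot: [-0.001, -0.091, 0.996, 0.001]
contact_force: [0.3, -0.8, 0.1]
gripper_width: 0.995
grasp_force: 0.0
```

Call:
apply_moves(series=[{"dx": 0,"dy": 0,"dz": -40,"turn": 0,"jaw": 0},{"dx": 0,"dy": 0,"dz": -80,"turn": 0,"jaw": 0},{"dx": 0,"dy": 0,"dz": -120,"turn": 0,"jaw": 0.5},{"dx": 0,"dy": 0,"dz": -150,"turn": 0,"jaw": 1},{"dx": 0,"dy": 0,"dz": -160,"turn": 0,"jaw": 1}])

```text
time: 40.82
tool_pos: [0.4788, -0.237, 0.3347]
tool_rot: [0.004, -0.092, 0.996, -0.003]
contact_force: [1.1, -0.1, 0.5]
gripper_width: 0.605
grasp_force: 0.0
```

```bash
python3 - <<'E'
from h import *
w=grab_frame("wrist"); save(w,"w6.png")
p=rig(BX,(.15,.06,0)); to(p[0],p[1],.21,np.pi/2+BX[2])
P=lambda a:np.array([.075-.12*np.cos(a)+.008*np.sin(a)+.011,.0755+.12*np.sin(a)+.008*np.cos(a)+.019])*1e3
for a in np.arange(1.72,-.01,-.086): print(round(a,2),np.round(P(a),0),end=" ")
E
```

```text
t=40.9 tcp [ 0.4788 -0.2371  0.3341] yaw 1.754 -> dx -144.9 dy -3.7 dz 125.2 turn 0.002
1.72 [112. 212.] 1.63 [102. 214.] 1.55 [ 91. 215.] 1.46 [ 81. 215.] 1.38 [ 71. 214.] 1.29 [ 60. 212.] 1.2 [ 50. 209.] 1.12 [ 41. 206.] 1.03 [ 31. 202.] 0.95 [ 22. 197.] 0.86 [ 14. 191.] 0.77 [  6. 184.] 0.69 [ -2. 177.] 0.6 [ -8. 169.] 0.52 [-14. 161.] 0.43 [-20. 152.] 0.34 [-24. 143.] 0.26 [-28. 133.] 0.17 [-31. 123.] 0.09 [-33. 113.] -0.0 [-34. 102.]
```

View pics/w6.png

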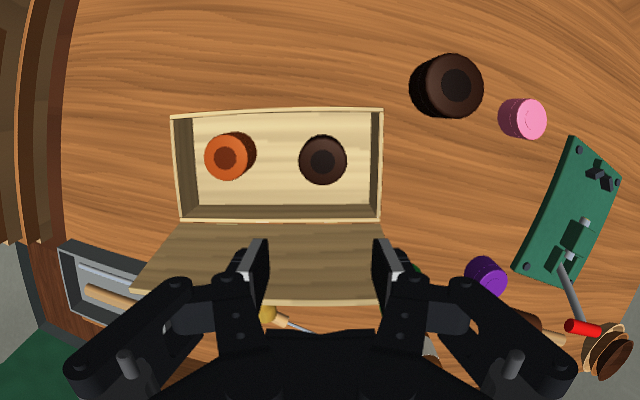

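Both caddies stand upright in the box, brown at (228,157) and dark at (322,159), and the lid is open at the bottom. Next I go over and behind the lid.

Call:
apply_moves(series=[{"dx": -35,"dy": -4,"dz": 0,"turn": 0,"jaw": 1},{"dx": -70,"dy": -4,"dz": 0,"turn": 0,"jaw": 1},{"dx": -105,"dy": -4,"dz": 0,"turn": 0,"jaw": 1},{"dx": -135,"dy": -4,"dz": 0,"turn": 0,"jaw": 1},{"dx": -148,"dy": -4,"dz": 0,"turn": 0,"jaw": 1}])

```text
time: 41.28
tool_pos: [0.6254, -0.2117, 0.3234]
tool_rot: [-0.002, -0.092, 0.996, 0.001]
contact_force: [-0.6, -0.7, -0.1]
gripper_width: -0.002
grasp_force: 0.0
```

Call:
apply_moves(series=[{"dx": 0,"dy": 0,"dz": 20,"turn": 0,"jaw": 1},{"dx": 0,"dy": 0,"dz": 50,"turn": 0,"jaw": 1},{"dx": 0,"dy": 0,"dz": 85,"turn": 0,"jaw": 1},{"dx": 0,"dy": 0,"dz": 115,"turn": 0,"jaw": 1},{"dx": 0,"dy": 0,"dz": 122,"turn": 0,"jaw": 1}])

```text
time: 41.7
tool_pos: [0.6194, -0.211, 0.1953]
tool_rot: [-0.006, -0.091, 0.996, 0.004]
contact_force: [-0.8, 0.2, -1.6]
gripper_width: -0.001
grasp_force: 0.0
```

```bash
python3 - <<'E'
from h import *
p=rig(BX,(.13,.06,0)); to(p[0],p[1],.212,np.pi/2+BX[2])
p=rig(BX,(.091,.06,0)); to(p[0],p[1],.215,np.pi/2+BX[2])
E
```

```text
t=41.7 tcp [ 0.6194 -0.211   0.1953] yaw 1.754 -> dx 17.3 dy -4.4 dz -16.5 turn 0.002
t=41.7 tcp [ 0.6194 -0.211   0.1953] yaw 1.754 -> dx 56.4 dy -4.3 dz -19.0 turn 0.002
```

Call:
apply_moves(series=[{"dx": 6,"dy": 0,"dz": -8,"turn": 0,"jaw": 1},{"dx": 12,"dy": 0,"dz": -16,"turn": 0,"jaw": 1},{"dx": 18,"dy": 0,"dz": -17,"turn": 0,"jaw": 1},{"dx": 24,"dy": 0,"dz": -17,"turn": 0,"jaw": 1},{"dx": 30,"dy": 0,"dz": -17,"turn": 0,"jaw": 1}])

```text
time: 42.12
tool_pos: [0.5944, -0.2193, 0.2256]
tool_rot: [0.002, -0.091, 0.996, -0.001]
contact_force: [-0.2, -0.2, -0.1]
gripper_width: 0.002
grasp_force: 0.0
```

Call:
apply_moves(series=[{"dx": 5,"dy": 0,"dz": 0,"turn": 0,"jaw": 1},{"dx": 10,"dy": 0,"dz": 0,"turn": 0,"jaw": 1},{"dx": 15,"dy": 0,"dz": 0,"turn": 0,"jaw": 1},{"dx": 20,"dy": 0,"dz": 0,"turn": 0,"jaw": 1},{"dx": 26,"dy": 0,"dz": 0,"turn": 0,"jaw": 1}])

```text
time: 42.53
tool_pos: [0.5684, -0.2234, 0.2226]
tool_rot: [0.0, -0.092, 0.996, -0.0]
contact_force: [2.4, 0.6, 2.0]
gripper_width: -0.0
grasp_force: 1.2
```

Call:
apply_moves(series=[{"dx": 5,"dy": 0,"dz": 0,"turn": 0,"jaw": 1},{"dx": 10,"dy": 0,"dz": 0,"turn": 0,"jaw": 1},{"dx": 15,"dy": 0,"dz": 1,"turn": 0,"jaw": 1},{"dx": 20,"dy": 0,"dz": 1,"turn": 0,"jaw": 1},{"dx": 25,"dy": 0,"dz": 2,"turn": 0,"jaw": 1}])

```text
time: 42.95
tool_pos: [0.5434, -0.228, 0.2201]
tool_rot: [-0.0, -0.091, 0.996, -0.0]
contact_force: [2.3, 0.2, 2.0]
gripper_width: -0.001
grasp_force: 1.1
```

```bash
python3 - <<'E'
from h import *
p=rig(BX,(.05,.06,0)); to(p[0],p[1],.209,np.pi/2+BX[2]); print(state()["contact_force"])
E
```

```text
t=43.0 tcp [ 0.5434 -0.228   0.2201] yaw 1.754 -> dx 19.3 dy -1.6 dz 11.1 turn 0.002
[2.27213035 0.15216155 2.04033941]
```

Call:
apply_moves(series=[{"dx": 6,"dy": 0,"dz": 2,"turn": 0,"jaw": 1},{"dx": 11,"dy": 0,"dz": 4,"turn": 0,"jaw": 1},{"dx": 17,"dy": 0,"dz": 7,"turn": 0,"jaw": 1},{"dx": 22,"dy": 0,"dz": 9,"turn": 0,"jaw": 1},{"dx": 28,"dy": 0,"dz": 12,"turn": 0,"jaw": 1}])

```text
time: 43.37
tool_pos: [0.5158, -0.233, 0.2081]
tool_rot: [-0.0, -0.091, 0.996, 0.0]
contact_force: [1.9, 0.3, 2.8]
gripper_width: 0.002
grasp_force: 0.9
```

Call:
apply_moves(series=[{"dx": 5,"dy": 0,"dz": 2,"turn": 0,"jaw": 1},{"dx": 9,"dy": 0,"dz": 4,"turn": 0,"jaw": 1},{"dx": 14,"dy": 0,"dz": 7,"turn": 0,"jaw": 1},{"dx": 19,"dy": 0,"dz": 10,"turn": 0,"jaw": 1},{"dx": 23,"dy": 0,"dz": 13,"turn": 0,"jaw": 1}])

```text
time: 43.78
tool_pos: [0.4932, -0.2372, 0.195]
tool_rot: [-0.0, -0.091, 0.996, 0.0]
contact_force: [0.6, -0.2, 1.8]
gripper_width: -0.002
grasp_force: 0.8
```

Call:
apply_moves(series=[{"dx": 4,"dy": 0,"dz": 3,"turn": 0,"jaw": 1},{"dx": 8,"dy": 0,"dz": 6,"turn": 0,"jaw": 1},{"dx": 12,"dy": 0,"dz": 10,"turn": 0,"jaw": 1},{"dx": 16,"dy": 0,"dz": 13,"turn": 0,"jaw": 1},{"dx": 20,"dy": 0,"dz": 17,"turn": 0,"jaw": 1}])

```text
time: 44.2
tool_pos: [0.4738, -0.2407, 0.1778]
tool_rot: [0.0, -0.091, 0.996, 0.0]
contact_force: [0.7, -0.0, 1.2]
gripper_width: 0.001
grasp_force: 0.6
```

```bash
python3 - <<'E'
from h import *
p=rig(BX,(-.016,.06,0)); to(p[0],p[1],.158,np.pi/2+BX[2]); print(state()["contact_force"])
E
```

```text
t=44.2 tcp [ 0.4738 -0.2407  0.1778] yaw 1.754 -> dx 14.6 dy -1.6 dz 19.8 turn 0.002
[ 0.71988878 -0.02540273  1.1892623 ]
```

Call:
apply_moves(series=[{"dx": 3,"dy": 0,"dz": 4,"turn": 0,"jaw": 1},{"dx": 6,"dy": 0,"dz": 8,"turn": 0,"jaw": 1},{"dx": 9,"dy": 0,"dz": 12,"turn": 0,"jaw": 1},{"dx": 12,"dy": 0,"dz": 16,"turn": 0,"jaw": 1},{"dx": 14,"dy": 0,"dz": 20,"turn": 0,"jaw": 1}])

```text
time: 44.62
tool_pos: [0.4599, -0.2433, 0.1578]
tool_rot: [-0.0, -0.091, 0.996, 0.0]
contact_force: [-0.6, 0.3, 1.6]
gripper_width: 0.004
grasp_force: 0.6
```

Call:
apply_moves(series=[{"dx": 2,"dy": 0,"dz": 4,"turn": 0,"jaw": 1},{"dx": 4,"dy": 0,"dz": 8,"turn": 0,"jaw": 1},{"dx": 6,"dy": 0,"dz": 12,"turn": 0,"jaw": 1},{"dx": 8,"dy": 0,"dz": 16,"turn": 0,"jaw": 1},{"dx": 10,"dy": 0,"dz": 20,"turn": 0,"jaw": 1}])

```text
time: 45.03
tool_pos: [0.4505, -0.2451, 0.1379]
tool_rot: [0.0, -0.091, 0.996, 0.0]
contact_force: [0.7, 0.3, 1.1]
gripper_width: 0.001
grasp_force: 0.5
```

Call:
apply_moves(series=[{"dx": 2,"dy": 0,"dz": 4,"turn": 0,"jaw": 1},{"dx": 3,"dy": 0,"dz": 8,"turn": 0,"jaw": 1},{"dx": 5,"dy": 0,"dz": 12,"turn": 0,"jaw": 1},{"dx": 6,"dy": 0,"dz": 15,"turn": 0,"jaw": 1},{"dx": 7,"dy": 0,"dz": 18,"turn": 0,"jaw": 1}])

```text
time: 45.45
tool_pos: [0.4435, -0.2463, 0.1199]
tool_rot: [0.0, -0.091, 0.996, 0.0]
contact_force: [0.4, -0.0, 1.2]
gripper_width: -0.006
grasp_force: 0.4
```

Call:
apply_moves(series=[{"dx": 0,"dy": 0,"dz": 3,"turn": 0,"jaw": 1},{"dx": 0,"dy": 0,"dz": 6,"turn": 0,"jaw": 1},{"dx": 0,"dy": 0,"dz": 8,"turn": 0,"jaw": 1},{"dx": 0,"dy": 0,"dz": 10,"turn": 0,"jaw": 1},{"dx": 0,"dy": 0,"dz": 11,"turn": 0,"jaw": 1}])

```text
time: 45.87
tool_pos: [0.4435, -0.2464, 0.1089]
tool_rot: [-0.0, -0.092, 0.996, 0.0]
contact_force: [-0.7, -0.8, 1.6]
gripper_width: 0.002
grasp_force: 0.4
```

Call:
apply_moves(series=[{"dx": 0,"dy": 0,"dz": 2,"turn": 0,"jaw": 1},{"dx": 0,"dy": 0,"dz": 4,"turn": 0,"jaw": 1},{"dx": 0,"dy": 0,"dz": 5,"turn": 0,"jaw": 1},{"dx": 0,"dy": 0,"dz": 5,"turn": 0,"jaw": 1}])

```text
time: 46.2
tool_pos: [0.4436, -0.2463, 0.104]
tool_rot: [-0.0, -0.091, 0.996, 0.0]
contact_force: [0.8, -0.2, -0.2]
gripper_width: 0.003
grasp_force: 0.0
```

```bash
python3 - <<'E'
from h import *
p=rig(BX,(-.034,.06,0)); to(p[0],p[1],.1025,np.pi/2+BX[2]); print(state()["contact_force"])
E
```

```text
t=46.2 tcp [ 0.4436 -0.2463  0.104 ] yaw 1.754 -> dx 1.9 dy -1.6 dz 1.5 turn 0.002
[ 0.79114674 -0.16819649 -0.22378936]
```

Call:
apply_moves(series=[{"dx": 0,"dy": 0,"dz": 1,"turn": 0,"jaw": 1},{"dx": 0,"dy": 0,"dz": 2,"turn": 0,"jaw": 1},{"dx": 0,"dy": 0,"dz": 2,"turn": 0,"jaw": 1}])

```text
time: 46.45
tool_pos: [0.4437, -0.2464, 0.1025]
tool_rot: [0.0, -0.092, 0.996, -0.0]
contact_force: [-1.7, 0.0, 2.0]
gripper_width: 0.003
grasp_force: 1.3
```

Call:
apply_moves(series=[{"dx": 0,"dy": 0,"dz": 1,"turn": 0,"jaw": 1},{"dx": 0,"dy": 0,"dz": 2,"turn": 0,"jaw": 1},{"dx": 0,"dy": 0,"dz": 2,"turn": 0,"jaw": 1}])

```text
time: 46.7
tool_pos: [0.4438, -0.2465, 0.1024]
tool_rot: [-0.0, -0.092, 0.996, 0.0]
contact_force: [-6.5, 3.9, 13.3]
gripper_width: 0.001
grasp_force: 6.6
```

Call:
apply_moves(series=[{"dx": 0,"dy": 0,"dz": 1,"turn": 0,"jaw": 1},{"dx": 0,"dy": 0,"dz": 1,"turn": 0,"jaw": 1}])

```text
time: 46.87
tool_pos: [0.4438, -0.2465, 0.1024]
tool_rot: [-0.001, -0.092, 0.996, 0.0]
contact_force: [-8.3, 4.4, 18.6]
gripper_width: -0.0
grasp_force: 9.3
```

The lid is shut: it stops hard at tip z = 0.0834, exactly the rim plus lid thickness. Lift away and check.

Call:
apply_moves(series=[{"dx": 0,"dy": 0,"dz": -5,"turn": 0,"jaw": 1},{"dx": 0,"dy": 0,"dz": -30,"turn": 0,"jaw": 1},{"dx": 0,"dy": 0,"dz": -70,"turn": 0,"jaw": 1},{"dx": 0,"dy": 0,"dz": -110,"turn": 0,"jaw": 1},{"dx": 0,"dy": 0,"dz": -150,"turn": 0,"jaw": 1}])

```text
time: 47.28
tool_pos: [0.4432, -0.246, 0.2503]
tool_rot: [-0.0, -0.092, 0.996, 0.0]
contact_force: [0.9, -0.8, 0.0]
gripper_width: 0.001
grasp_force: 0.0
```

Call:
apply_moves(series=[{"dx": 0,"dy": 40,"dz": 0,"turn": 0,"jaw": 1},{"dx": 0,"dy": 80,"dz": 0,"turn": 0,"jaw": 1},{"dx": 0,"dy": 120,"dz": 0,"turn": 0,"jaw": 1},{"dx": 0,"dy": 160,"dz": 0,"turn": 0,"jaw": 1},{"dx": 0,"dy": 160,"dz": 0,"turn": 0,"jaw": 1}])

```text
time: 47.7
tool_pos: [0.4135, -0.0842, 0.249]
tool_rot: [0.001, -0.094, 0.996, 0.001]
contact_force: [0.7, -0.9, 0.5]
gripper_width: 0.002
grasp_force: 0.0
```

```bash
python3 - <<'E'
from h import *
f=grab_frame("side"); save(f,"end.png"); print(state()["time"],state()["contact_force"])
E
```

```text
47.75 [ 0.98459693 -0.620871    0.69017154]
```

View pics/end.png

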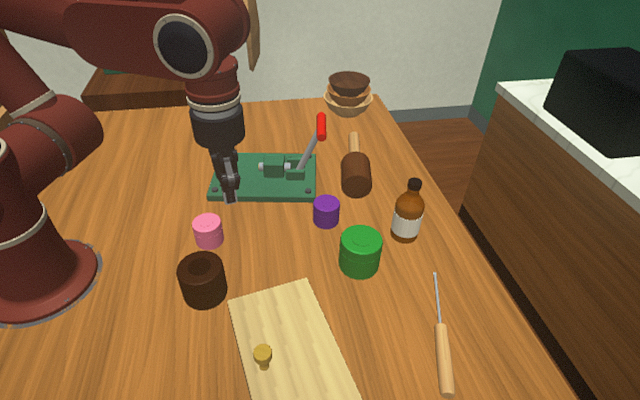

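The lid lies flat with its knob at (262,355). The lever is back at rest (321,127), the bystanders are unmoved and the robot is clear of everything.

```bash
python3 -c "
from plant import ticket
print(ticket.job_done())"
```

```text
the job is handed in; nothing more can be done
None
```

The brown and then the dark caddy were marked and stood upright in the box, the lid is shut, and the job is handed in; there was no pale caddy on the bench.

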